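# Make up the dinner and breakfast caddies

## Robot

A 6-joint arm with a two-finger parallel gripper is mounted at the origin on the work surface. World frame = base frame: x ahead of the robot, y to its left, z up, the work surface at z = 0. Lengths are in m, angles in rad, forces in N, time in s.
With the tool pointing down it reaches from about 0.425 to 0.95 m from the base axis. Payload 3.5 kg.
Tool frame: the origin (TCP) lies midway between the tips of the shut fingers; the grasp point (between the pads) lies grasp_offset behind it (grasp_offset is the distance from the TCP to the grasp point, in m); z points along the fingers, y is the direction in which the jaws open and shut (so a half turn about z gives the same grasp; the last joint's range is limited). The gripper opens to 85 mm and grips with 20 to 120 N. Pads are 22 mm wide; open, the fingers measure 114 mm over their backs; the gripper's body (76 mm by 85 mm) begins 54 mm behind the grasp point. The pads swing forward as they close: fully open they stand 13 mm farther back than shut.
Start: joints at [1.142, 0.286, 1.577, -0, 1.279, -0.15], TCP at [0.186, 0.649, 0.231] pointing down, gripper open.
Joint ranges: [-2.77, 2.77], [-0.9, 2.22], [0.21, 2.48], [-1.53, 4.67], [0.24, 2.81], [-2.84, 2.84]. Speed limits (rad/s): [2.79, 2.79, 3.14, 3.14, 3.14, 3.14].

## Interface

Orientations are given as a unit quaternion [x, y, z, w].
In Python, from plant import * gives the robot as it stands.
- The arm moves only by the tool jog_arm, never from a script. Its argument "targets" is text: rows parted by semicolons, each of 7 numbers parted by spaces: the shift along the world's x, y, z in mm, then the turn, a rotation vector about the world's x, y, z in degrees, then the gripper's target within -1 to 1 (fully open at 1, half-way at 0, shut at -1). A call has 1 to 10 rows; each row shifts and turns the pose as measured when the row begins; what a row does not reach is not made up. A row lasts 1/12 s, in which the tool goes at most 41.7 mm and 7.16 degrees, less where a joint would pass 70% of its speed; a pose out of reach is approached as far as the arm can. A call with a gripper value outside its range is refused whole. The fingers move at their own pace and stop on an object; "force" is the grip in N (left out, the last holds). Time passes only in rows, so rows that do not move let the fingers close. It gives the time, the measured TCP pose, the force and the opening at its end, in the units of the state.
- get_state(): the state, without advancing time (a new reading comes with each control period).
- read_camera(name): name is "scene" or "top"; returns a dict with "pixels" (420x560x3 uint8, blue, green, red), "mtx" (3x3 intrinsics, pixels), "world_from_camera" (4x4, takes a point from camera to world coordinates). Camera axes: x right, y up, looking along -z (the intrinsics and any distortion apply to the point x, -y, -z); pixel columns grow to the right and rows downward; lengths in m; the calibration is good to about 2 mm. A picture is of the moment at which its call begins. There is no depth.
- sign_off(): hands the job in, once; it reports no verdict.
Trained networks look in a picture, given as the dict that the camera call returned (one of the last four; its "shot" number tells which), for a name from the list of things; names that differ only in an ending like _2 or _b are one class to them, and where a whole thing is asked for, a point or a joint stands for the part that bears it (a point fixed in the world has none). Each returns a list of dicts, best first, with "p" (0 to 1); they miss things now and then, are a little off and sometimes report something else, mostly with a low value. They report only what shows in the picture. A call takes as long as a camera call. They do not tell look-alikes from the thing itself.
- spot_in(target, picture): "uv" ([column, row] in pixels, amid what is visible of it).
- silhouettes(target, picture): "mask" (420x560 bool, what is visible of it) and "uv" ([column, row] in pixels, amid what is visible of it).
- mark_of(target, picture): "uv" ([column, row] in pixels: a listed point, or the origin of a listed thing).
The state is a dict: "time": time; "qpos": joint angles; "dq": joint speeds; "joint_efforts": joint torques, N m; "eef_pos": TCP position; "tcp_rot": TCP orientation; "contact_force": force on the tool from outside, world axes, zero at the start; "wrist_torque": the same for the moment, N m; "opening": opening from 0.0 (shut) to 1.0 (fully open).
Only numpy, scipy, OpenCV 4.12 (cv2) and the standard library are available. Lean on these libraries where they do the work, as an engineer would, in place of code of your own. Each camera call takes 0.05 s, during which the arm holds its last target.

## Task

Make up the two table caddies from the things standing on the counter: the three-bay dinner caddy gets the oil bottle and the vinegar bottle, one in each wide end bay (either way round), with the salt shaker in the narrow middle bay; the two-bay breakfast caddy gets the jam jar and the honey jar, one to a bay. Stand each one upright on the floor of its bay, set down without dropping it or tipping anything over, and leave the pepper mill and the tea tin where they stand.

Things in the scene. Friction and masses are not known exactly. Their poses are not given: they have to be found in the camera images.
- dinner_caddy: Dinner caddy: loose open bamboo box, 236 x 90 mm, 0.8 kg, three bays in a row along x. Wide end bays 78 x 78 mm inside, centred at x = +-73 mm; narrow middle bay 56 (x) x 78 (y) mm at x = 0. Bay floor 8 mm up; walls and dividers 6 mm thick; long sides 40 mm high, ends 50, dividers 32. Origin: centre of its underside; x along the row, y across, z up.
- breakfast_caddy: Breakfast caddy: loose open bamboo box, 174 x 90 mm, 0.8 kg, two equal bays in a row along x, each 78 x 78 mm inside, centred at x = +-42 mm. Bay floor 8 mm up; walls and divider 6 mm thick; long sides 40 mm high, ends 50, divider 32. Origin: centre of its underside; x along the row, y across, z up.
- oil_bottle: Oil bottle, the tall slim one: green glass with a paper label, 152 mm tall, about 0.26 kg. Straight round body 52 mm in diameter up to 109 mm, then a narrow neck with a steel pourer collar 28 mm in diameter at 130 to 142 mm and a thin spout on top. Can be gripped by the upper body, around 95 mm up. Upright at the start; origin: centre of its underside, z up.
- vinegar_bottle: Vinegar bottle, the short round-bellied one: green glass with a paper label, 116 mm tall, about 0.22 kg. Belly 62 mm in diameter up to 40 mm, tapering to a straight neck and cork stopper 29 mm in diameter from 71 mm to the top. Can be gripped by the neck and stopper, around 93 mm up. Upright at the start; origin: centre of its underside, z up.
- salt_shaker: Salt shaker: white ceramic cylinder 38 mm in diameter with a pierced, domed steel top, 90 mm tall in all (straight-sided up to 78 mm), about 0.11 kg. Can be gripped around 65 mm up. Upright at the start; origin: centre of its underside, z up.
- jam_jar: Jam jar: low round jar of brown glass with a paper label and a steel lid, 60 mm in diameter and 85 mm tall, about 0.28 kg. Can be gripped around 62 mm up. Upright at the start; origin: centre of its underside, z up.
- honey_jar: Honey jar: six-sided jar of brown glass, 46 mm across the flats and 53 mm across the corners up to 78 mm, with a round steel lid 45 mm in diameter, 95 mm tall in all, about 0.24 kg. Flats with paper labels face its +y and -y, the others every 60 degrees. Can be gripped across two flats around 62 mm up. Upright at the start; origin: centre of its underside, z up.
- pepper_mill: Turned dark-wood pepper mill, 50 mm in diameter, 120 mm tall, loose; it stays where it is. Upright at the start; origin: centre of its underside, z up.
- tea_tin: Square metal tea tin, 56 x 56 mm and 82 mm tall, with a round press-in lid 44 mm in diameter and 12 mm high on top (94 mm in all), loose; it stays where it is. Upright at the start; origin: centre of its underside, z up.
Things that resemble listed ones, but are neither listed nor needed, are in the scene too. Leave any yellow look-alike of the salt_shaker alone.

How it is judged:
By the outcome, as a careful person would: the job done as asked, in the order asked, and still so for the second after the job is handed in, with the robot touching nothing.
It also fails if it takes over 128 s, if anything falls off the work surface, if the arm or the gripper's body presses on something with over 40 N, if the wrist force passes 120 N, or if a joint passes its speed limit or range.

## Working session

There is one attempt and no reset: what is moved stays moved. The work goes in short steps, Python scripts to look and compute and a tool call to move; the robot and the scene stay as the last step left them, time stands still between calls to the robot, and variables do not carry over. Pictures are saved under pics/ and viewed, and the job is handed in when it is done.

Besides the shell and the picture viewer there is one more tool, called after "Call:" as name(argument=value, ...), one argument or row to a line, values as JSON. jog_arm: Moves the arm, as the interface text tells. Its arguments: {"type":"object","properties":{"targets":{"type":"string"},"force":{"type":"number"}},"required":["targets"]}

```bash
ls; mkdir -p pics; python3 - <<'E'
from plant import *
import cv2
s=get_state();print({k:(v if not hasattr(v,'tolist') else v.tolist()) for k,v in s.items()})
try: print(grasp_offset)
except Exception as e: print(e)
for n in ("scene","top"):
    p=read_camera(n);cv2.imwrite(f"pics/{n}0.png",p["pixels"]);print(n,p["mtx"],p["world_from_camera"],[k for k in p])
E
```

```text
pics
{'time': 0.0, 'qpos': [1.1419988675487636, 0.2871907837036281, 1.5781810360180517, 1.902998645878783e-05, 1.278614299954898, -0.14999880259316853], 'dq': [-0.00045263359935114036, -0.0019262658485482947, 0.0003431362168881143, 0.0009401762847198248, 0.00024875475106101634, 0.00037750677896708414], 'joint_efforts': [-0.00039225023101607803, -40.59715747833252, -29.263057708740234, -0.0001885005849544541, 0.0056912851869128644, 9.013526778289815e-06], 'eef_pos': [0.18544868704980355, 0.6483369969222401, 0.22992825599184202], 'tcp_rot': [0.13895092023392788, 0.9902985456486784, -0.001144368267882815, -0.0003502478043270625], 'contact_force': [-0.09373892053850649, 0.1295770089306088, -0.20873861492709894], 'wrist_torque': [-0.029397115498713957, -0.03264415033365387, -0.03204655063604213], 'opening': 1.0005346639018289}
0.0187
scene [[470.05887369   0.         280.15095097]
 [  0.         470.05887369 205.28608857]
 [  0.           0.           1.        ]] [[-0.50482777 -0.57604788  0.64289794  1.17397512]
 [ 0.86300482 -0.35343165  0.36098303  0.37341779]
 [ 0.01927697  0.73705828  0.67555421  0.73864084]
 [ 0.          0.          0.          1.        ]] ['pixels', 'mtx', 'world_from_camera', 'shot']
top [[514.20359445   0.         283.86289582]
 [  0.         514.20359445 210.11209632]
 [  0.           0.           1.        ]] [[-4.10230402e-03  9.79502533e-01 -2.01390065e-01  3.09607279e-01]
 [-9.99990934e-01 -4.24808014e-03 -2.91664942e-04 -6.01878039e-03]
 [-1.14120769e-03  2.01387043e-01  9.79511080e-01  1.03408192e+00]
 [ 0.00000000e+00  0.00000000e+00  0.00000000e+00  1.00000000e+00]] ['pixels', 'mtx', 'world_from_camera', 'shot']
```

View pics/scene0.png

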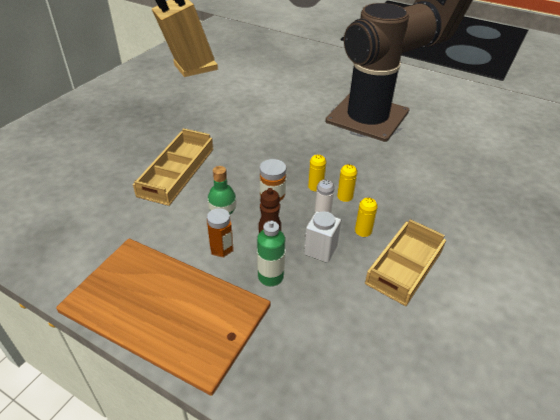

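View pics/top0.png

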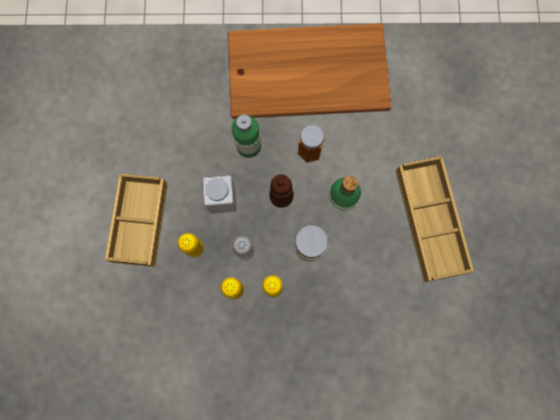

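The white/steel-topped shaker at top (242,246) and scene (325,195) is the salt shaker. The three yellow ones at top (189,243), (232,288) and (272,286) are look-alikes. Next I'll measure positions.

```bash
cat > h.py <<'E'
from plant import *
import numpy as np, cv2
def ray(p,uv):
    W=p["world_from_camera"];K=p["mtx"]
    d=np.array([(uv[0]-K[0,2])/K[0,0],-(uv[1]-K[1,2])/K[1,1],-1.])
    return W[:3,3],W[:3,:3]@d
def at_z(p,uv,z):
    o,d=ray(p,uv);t=(z-o[2])/d[2];return (o+t*d)[:2]
def proj(p,X):
    X=np.atleast_2d(X).astype(float);W=p["world_from_camera"];K=p["mtx"]
    c=(X-W[:3,3])@W[:3,:3]
    return np.stack([K[0,0]*c[:,0]/-c[:,2]+K[0,2],K[1,1]*-c[:,1]/-c[:,2]+K[1,2]],1)
E
python3 - <<'E'
from h import *
np.set_printoptions(precision=4,suppress=True)
P={n:read_camera(n) for n in("scene","top")}
import pickle
M={}
for t in ["dinner_caddy","breakfast_caddy","oil_bottle","vinegar_bottle","salt_shaker","jam_jar","honey_jar","pepper_mill","tea_tin"]:
    for n,p in P.items():
        for m in mark_of(t,p)[:5]:
            if m["p"]>.3: print(t,n,round(m["p"],2),np.round(m["uv"],1),at_z(p,m["uv"],0))
        M[t,n]=[(s["p"],s["uv"],s["mask"]) for s in silhouettes(t,p) if s["p"]>.3]
        print("   sil",[(round(s[0],2),np.round(s[1]),s[2].sum()) for s in M[t,n]])
pickle.dump((M,P),open("m.pkl","wb"))
E
```

```text
dinner_caddy scene 0.74 [175.5 175.5] [ 0.5125 -0.298 ]
   sil [(0.72, array([176., 167.]), np.int64(3367))]
dinner_caddy top 0.62 [431.6 219. ] [ 0.5023 -0.3078]
   sil [(0.68, array([433., 220.]), np.int64(6087))]
breakfast_caddy scene 0.71 [405.9 269. ] [0.5029 0.2946]
   sil [(0.69, array([407., 264.]), np.int64(3925))]
breakfast_caddy top 0.61 [138.1 220.8] [0.5012 0.2925]
   sil [(0.8, array([133., 220.]), np.int64(4584))]
oil_bottle scene 0.81 [271.9 276. ] [0.6601 0.0702]
   sil [(0.88, array([273., 256.]), np.int64(1534))]
oil_bottle top 0.68 [252.5 147. ] [0.6582 0.0598]
   sil [(0.93, array([248., 135.]), np.int64(967))]
vinegar_bottle scene 0.94 [225.8 207.3] [ 0.5426 -0.1248]
   sil [(0.85, array([222., 191.]), np.int64(869))]
vinegar_bottle top 0.76 [342.3 196.6] [ 0.5502 -0.1264]
   sil [(0.9, array([344., 194.]), np.int64(802)), (0.42, array([280., 189.]), np.int64(641)), (0.39, array([430., 220.]), np.int64(6024))]
salt_shaker scene 0.97 [322.5 215. ] [0.4488 0.0776]
salt_shaker scene 0.93 [366.2 229.1] [0.4387 0.1807]
salt_shaker scene 0.68 [348.9 195.1] [0.3538 0.1
[... 910 characters left out ...]
9.5] [ 0.6571 -0.0614]
   sil [(0.57, array([219., 231.]), np.int64(1051))]
honey_jar top 0.97 [312.  149.6] [ 0.6519 -0.0654]
   sil [(0.62, array([309., 142.]), np.int64(764))]
pepper_mill scene 0.6 [267.4 230.2] [ 0.5556 -0.0043]
   sil []
pepper_mill top 0.66 [343.9 194.8] [ 0.554  -0.1298]
pepper_mill top 0.64 [277.9 192.3] [0.5599 0.0065]
pepper_mill top 0.58 [244.5 248.1] [0.4441 0.0742]
   sil [(0.96, array([280., 191.]), np.int64(680))]
tea_tin scene 0.68 [320.5 248.4] [0.543  0.1199]
   sil [(0.88, array([326., 234.]), np.int64(1443))]
tea_tin top 0.61 [226.7 196.6] [0.5512 0.1122]
tea_tin top 0.39 [431.2 219.8] [ 0.5007 -0.3069]
   sil [(0.59, array([220., 197.]), np.int64(1136))]
```

```bash
cat > fit.py <<'E'
from h import *
from scipy.optimize import minimize
a=np.linspace(0,2*np.pi,40,endpoint=False)
PR={"oil_bottle":[(0,26),(109,26),(130,14),(142,14),(152,5)],"vinegar_bottle":[(0,31),(40,31),(71,14.5),(116,14.5)],
"salt_shaker":[(0,19),(78,19),(90,8)],"jam_jar":[(0,30),(85,30)],"pepper_mill":[(0,25),(120,20)]}
def parts(t,q):
    x,y=q[:2]; yaw=q[2] if len(q)>2 else 0
    c,s=np.cos(yaw),np.sin(yaw);R=np.array([[c,-s],[s,c]])
    out=[]
    def box(x0,x1,y0,y1,z0,z1): return np.array([[X,Y,Z] for X in(x0,x1) for Y in(y0,y1) for Z in(z0,z1)],float)
    if t in PR:
        r=[np.c_[R_*np.cos(a),R_*np.sin(a),0*a+z] for z,R_ in PR[t]]
        out=[np.vstack(r[i:i+2]) for i in range(len(r)-1)]
    elif t=="honey_jar":
        h=np.deg2rad(np.arange(0,360,60)); rr=53/2
        out=[np.vstack([np.c_[rr*np.cos(h),rr*np.sin(h),0*h+z] for z in(0,78)]),np.vstack([np.c_[22.5*np.cos(a),22.5*np.sin(a),0*a+z] for z in(78,95)])]
    elif t=="tea_tin":
        out=[box(-28,28,-28,28,0,82),np.vstack([np.c_[22*np.cos(a),22*np.sin(a),0*a+z] for z in(82,94)])]
    else:
        L=118 if t[0]=="d" else 87
        out=[box(-L,L,-45,-39,0,40),box(-L,L,39,45,0,40),box(-L,-L+6,-45,45,0,50),box(L-6,L,-45,45,0,50),box(-L,L,-45,45,0,8)]
    res=[]
    for o in out:
        o=o/1000; o[:,:2]=o[:,:2]@R.T+[x,y]; res.append(o)
    return res
def render(t,q,p):
    S=4;m=np.zeros((420*S,560*S),np.uint8)
    for o in parts(t,q):
        hpts=cv2.convexHull(((proj(p,o)+.5)*S-.5).astype(np.float32))
        cv2.fillConvexPoly(m,np.round(hpts).astype(np.int32),255)
    return cv2.resize(m,(560,420),interpolation=cv2.INTER_AREA)/255.
def fit(t,q0,obs,step):
    def f(q):
        e=0
        for p,m in obs:
            r=render(t,q,p);e+=1-np.minimum(r,m).sum()/np.maximum(r,m).sum()
        return e
    q0=np.array(q0,float);n=len(q0)
    sx=np.vstack([q0]+[q0+np.eye(n)[i]*step[i] for i in range(n)])
    r=minimize(f,q0,method="Nelder-Mead",options=dict(initial_simplex=sx,xatol=2e-4,fatol=1e-4,maxiter=150))
    return r.x,r.fun
def outline(img,t,q,p,S,off=(0,0),col=(0,0,255)):
    for o in parts(t,q):
        h=cv2.convexHull((((proj(p,o)-off)+.5)*S-.5).astype(np.float32))
        cv2.polylines(img,[np.round(h).astype(np.int32)],True,col,1)
E
cat > run1.py <<'E'
from fit import *
import pickle
M,P=pickle.load(open("m.pkl","rb"))
np.set_printoptions(precision=4,suppress=True)
Q0={"dinner_caddy":[.505,-.303,-1.4],"breakfast_caddy":[.502,.293,1.5],"oil_bottle":[.659,.065],"vinegar_bottle":[.547,-.126],"salt_shaker":[.449,.077],"jam_jar":[.45,-.053],"honey_jar":[.655,-.063,.1],"pepper_mill":[.557,.0],"tea_tin":[.547,.116,0]}
Q={}
for t,q in Q0.items():
    st=[.006,.006,.1][:len(q)]
    o={}
    for n in("scene","top"):
        c=[m for m in M[t,n] if m[0]>.5]
        if not c: continue
        tgt=proj(P[n],[q[0],q[1],.04])[0]
        c=min(c,key=lambda m:np.hypot(*(np.array(m[1])-tgt)))
        o[n]=(P[n],c[2].astype(float))
    for k in [("top",),("scene",),("scene","top")]:
        ob=[o[n] for n in k if n in o]
        if ob:
            x,e=fit(t,q,ob,st); print(t,k,x,round(e/len(ob),3))
            if k==("top",) : Q[t]=x
            if len(k)==2: Q[t,"both"]=x
pickle.dump(Q,open("q.pkl","wb"))
p=P["top"];off=np.array([90,90]);S=2
im=cv2.resize(p["pixels"][90:300,90:490],None,fx=S,fy=S,interpolation=cv2.INTER_CUBIC)
for t in Q0: outline(im,t,Q[t],p,S,off); outline(im,t,Q[t,"both"],p,S,off,(255,255,0))
cv2.imwrite("pics/ov_top.png",im)
p=P["scene"];off=np.array([120,110])
im=cv2.resize(p["pixels"][110:310,120:460],None,fx=S,fy=S,interpolation=cv2.INTER_CUBIC)
for t in Q0: outline(im,t,Q[t],p,S,off); outline(im,t,Q[t,"both"],p,S,off,(255,255,0))
cv2.imwrite("pics/ov_scene.png",im)
E
python3 run1.py
```

```text
dinner_caddy ('top',) [ 0.4977 -0.3035 -2.947 ] 0.021
dinner_caddy ('scene',) [ 0.4985 -0.3047  0.2055] 0.03
dinner_caddy ('scene', 'top') [ 0.4977 -0.3039  0.1955] 0.028
breakfast_caddy ('top',) [0.4978 0.2893 3.0261] 0.028
breakfast_caddy ('scene',) [0.4996 0.2901 3.0374] 0.027
breakfast_caddy ('scene', 'top') [0.4988 0.2898 3.0372] 0.03
oil_bottle ('top',) [0.6591 0.0684] 0.079
oil_bottle ('scene',) [0.6611 0.0677] 0.048
oil_bottle ('scene', 'top') [0.6612 0.0683] 0.067
vinegar_bottle ('top',) [ 0.5493 -0.1269] 0.127
vinegar_bottle ('scene',) [ 0.5463 -0.1317] 0.193
vinegar_bottle ('scene', 'top') [ 0.55   -0.1285] 0.168
salt_shaker ('top',) [0.4381 0.074 ] 0.113
salt_shaker ('scene',) [0.4346 0.0715] 0.16
salt_shaker ('scene', 'top') [0.4375 0.0731] 0.141
jam_jar ('top',) [ 0.4458 -0.0561] 0.037
jam_jar ('scene',) [ 0.4464 -0.0572] 0.23
jam_jar ('scene', 'top') [ 0.4461 -0.0566] 0.137
honey_jar ('top',) [ 0.647  -0.0578  0.2097] 0.081
honey_jar ('scene',) [ 0.6516 -0.0597 -0.2933] 0.038
honey_jar ('scene', 'top') [ 0.6488 -0.0584  0.1934] 0.115
pepper_mill ('top',) [0.5488 0.0015] 0.122
pepper_mill ('scene', 'top') [0.5488 0.0015] 0.122
tea_tin ('top',) [0.5447 0.1219 0.0885] 0.054
tea_tin ('scene',) [0.5467 0.1223 0.1235] 0.049
tea_tin ('scene', 'top') [0.5451 0.122  0.1095] 0.057
```

View pics/ov_top.png

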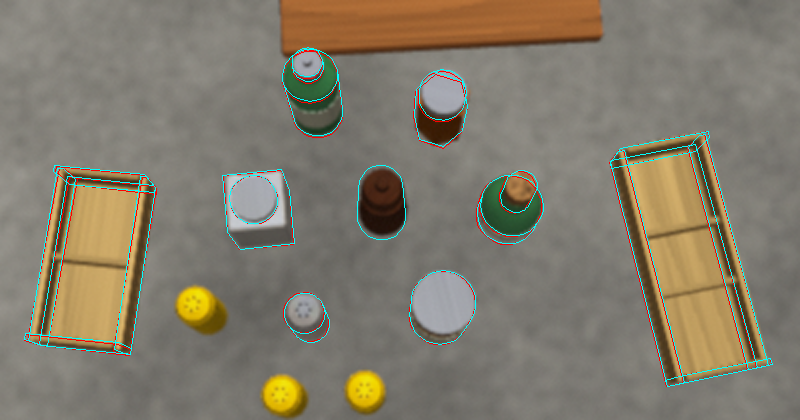

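View pics/ov_scene.png

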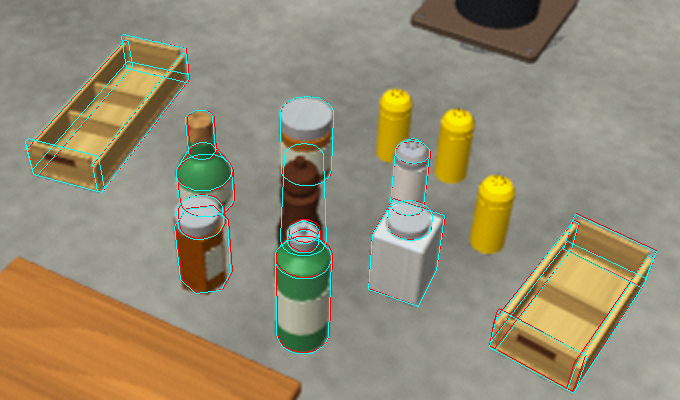

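```bash
python3 - <<'E'
from fit import *
import pickle
M,P=pickle.load(open("m.pkl","rb"))
Q=pickle.load(open("q.pkl","rb"))
for n in ("scene","top"):
    o=[m for m in M["honey_jar",n]][0]
    for xy in ([.6495,-.0587],):
        for y in np.arange(-.5,.55,.1):
            x,e=min((( [xy[0]+dx,xy[1]+dy,y],1-np.minimum(r:=render("honey_jar",[xy[0]+dx,xy[1]+dy,y],P[n]),o[2]).sum()/np.maximum(r,o[2]).sum()) for dx in np.arange(-.004,.0041,.002) for dy in np.arange(-.004,.0041,.002)),key=lambda k:k[1])
            print(n,round(y,2),np.round(x,3),round(e,3))
S=8
ims=[]
for n,off in(("scene",(195,200)),("top",(290,115))):
    im=P[n]["pixels"][off[1]:off[1]+62,off[0]:off[0]+48]
    a_=cv2.resize(im,None,fx=S,fy=S,interpolation=cv2.INTER_CUBIC);b=a_.copy()
    outline(b,"honey_jar",[.651,-.0593,-.29] ,P[n],S,np.array(off))
    ims+= [a_,b]
im=np.hstack(ims);im=cv2.resize(im,(800,int(im.shape[0]*800/im.shape[1])))
cv2.imwrite("pics/honey.png",im)
E
```

```text
scene -0.5 [ 0.652 -0.059 -0.5  ] 0.061
scene -0.4 [ 0.652 -0.059 -0.4  ] 0.048
scene -0.3 [ 0.652 -0.059 -0.3  ] 0.048
scene -0.2 [ 0.652 -0.059 -0.2  ] 0.055
scene -0.1 [ 0.652 -0.059 -0.1  ] 0.076
scene -0.0 [ 0.652 -0.059 -0.   ] 0.088
scene 0.1 [ 0.652 -0.059  0.1  ] 0.1
scene 0.2 [ 0.652 -0.059  0.2  ] 0.106
scene 0.3 [ 0.652 -0.059  0.3  ] 0.1
scene 0.4 [ 0.652 -0.059  0.4  ] 0.091
scene 0.5 [ 0.652 -0.059  0.5  ] 0.072
top -0.5 [ 0.648 -0.059 -0.5  ] 0.078
top -0.4 [ 0.648 -0.059 -0.4  ] 0.067
top -0.3 [ 0.648 -0.059 -0.3  ] 0.054
top -0.2 [ 0.648 -0.059 -0.2  ] 0.064
top -0.1 [ 0.648 -0.059 -0.1  ] 0.076
top -0.0 [ 0.648 -0.059 -0.   ] 0.085
top 0.1 [ 0.648 -0.057  0.1  ] 0.09
top 0.2 [ 0.648 -0.059  0.2  ] 0.094
top 0.3 [ 0.648 -0.059  0.3  ] 0.094
top 0.4 [ 0.648 -0.059  0.4  ] 0.093
top 0.5 [ 0.648 -0.059  0.5  ] 0.083
```

View pics/honey.png

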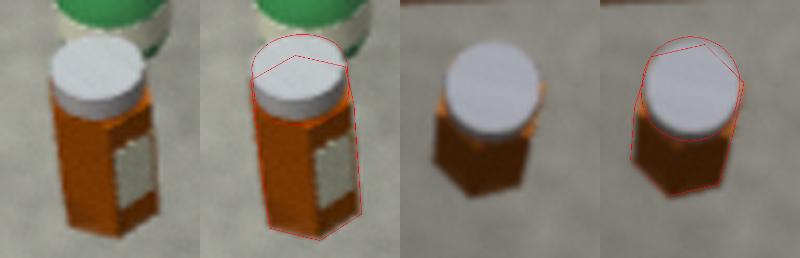

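Measured, with both views agreeing to about 2 mm:

| Thing | Position |
|---|---|
| Oil | (.660, .068) |
| Vinegar | (.550, -.126) |
| Salt, white body (yellow ones excluded) | (.437, .073) |
| Jam | (.446, -.056) |
| Honey | (.650, -.060), yaw -17° |

I'll start with the oil bottle.

Call:
jog_arm(
  targets="24 -29 0 0 0 0 1;24 -29 0 0 0 0 1;24 -29 0 0 0 0 1;24 -29 0 0 0 0 1;24 -29 0 0 0 0 1;24 -29 0 0 0 0 1;24 -29 0 0 0 0 1;24 -29 0 0 0 0 1;24 -29 0 0 0 0 1;24 -29 0 0 0 0 1",
  force=40,
)

```text
time: 2.83
eef_pos: [0.4276, 0.3511, 0.2323]
tcp_rot: [0.132, 0.991, 0.003, 0.001]
contact_force: [0.2, 0.9, 0.9]
opening: 1.0
```

Call:
jog_arm(
  targets="26 -31 0 0 0 0 1;26 -31 0 0 0 0 1;26 -31 0 0 0 0 1;26 -31 0 0 0 0 1;26 -31 0 0 0 0 1;26 -31 0 0 0 0 1;26 -31 0 0 0 0 1;26 -31 0 0 0 0 1;15 -18 0 0 0 0 1;0 0 0 0 0 0 1",
)

```text
time: 3.67
eef_pos: [0.6594, 0.0676, 0.2349]
tcp_rot: [0.135, 0.991, 0.003, 0.005]
contact_force: [-0.4, 0.2, -0.4]
opening: 0.998
```

Call:
jog_arm(
  targets="0 0 -35 0 0 0 1;0 0 -35 0 0 0 1;0 0 -35 0 0 0 1;0 0 -30 0 0 0 1;0 0 -10 0 0 0 1;0 0 0 0 0 0 1",
)

```text
time: 4.17
eef_pos: [0.6608, 0.0673, 0.0901]
tcp_rot: [0.137, 0.99, 0.004, 0.009]
contact_force: [0.1, 0.1, -0.0]
opening: 1.002
```

Call:
jog_arm(
  targets="0 0 -5 -0.3 1 0 1;0 0 -2 0 0 0 1;0 0 0 0 0 0 1",
)

```text
time: 4.42
eef_pos: [0.6619, 0.0687, 0.0859]
tcp_rot: [0.137, 0.991, 0.0, 0.002]
contact_force: [-0.9, 0.5, 0.2]
opening: 1.005
```

```bash
python3 - <<'E'
from fit import *
S=6
s=get_state();print(np.round(s["eef_pos"],4),np.round(s["tcp_rot"],4))
p=read_camera("scene");im=cv2.resize(p["pixels"][190:300,210:340],None,fx=S,fy=S,interpolation=cv2.INTER_CUBIC)
cv2.imwrite("pics/g1.png",cv2.resize(im,(708,600)))
E
```

```text
[0.6619 0.0687 0.0859] [1.366e-01 9.906e-01 4.000e-04 1.900e-03]
```

View pics/g1.png

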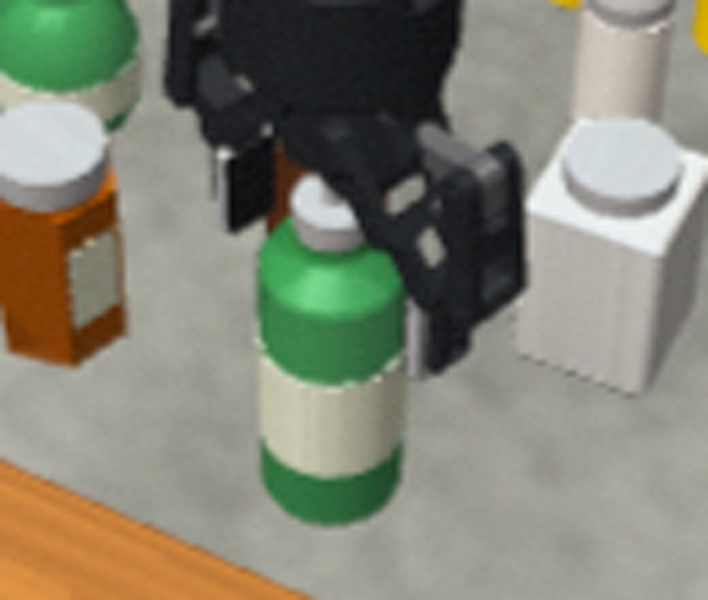

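The bottle is between the fingers, with its shoulder just above the tips at about (335,330) in the crop. I'll go 3 mm lower and close.

Call:
jog_arm(
  targets="0 0 -3 0 0 0 1;0 0 -1 0 0 0 1;0 0 0 0 0 0 -1;0 0 0 0 0 0 -1;0 0 0 0 0 0 -1;0 0 0 0 0 0 -1;0 0 0 0 0 0 -1;0 0 0 0 0 0 -1",
)

```text
time: 5.13
eef_pos: [0.6661, 0.0683, 0.0889]
tcp_rot: [0.137, 0.991, 0.001, 0.008]
contact_force: [-0.0, 0.2, -0.2]
opening: 0.591
```

Call:
jog_arm(
  targets="0 0 5 0 0 0 -1;0 0 15 0 0 0 -1;0 0 30 0 0 0 -1;0 0 0 0 0 0 -1",
)

```text
time: 5.47
eef_pos: [0.6628, 0.0686, 0.1373]
tcp_rot: [0.137, 0.991, 0.001, 0.003]
contact_force: [1.8, 0.1, 0.3]
opening: 0.587
```

```bash
python3 - <<'E'
from fit import *
S=6
s=get_state();print(np.round(s["eef_pos"],4),np.round(s["tcp_rot"],4),s["opening"],s["contact_force"])
p=read_camera("scene");im=cv2.resize(p["pixels"][160:290,200:350],None,fx=S,fy=S,interpolation=cv2.INTER_CUBIC)
cv2.imwrite("pics/g2.png",cv2.resize(im,(690,600)))
E
```

```text
[0.6628 0.0686 0.1373] [1.367e-01 9.906e-01 6.000e-04 3.200e-03] 0.5867349578537772 [1.78292268 0.08816223 0.33369687]
```

View pics/g2.png

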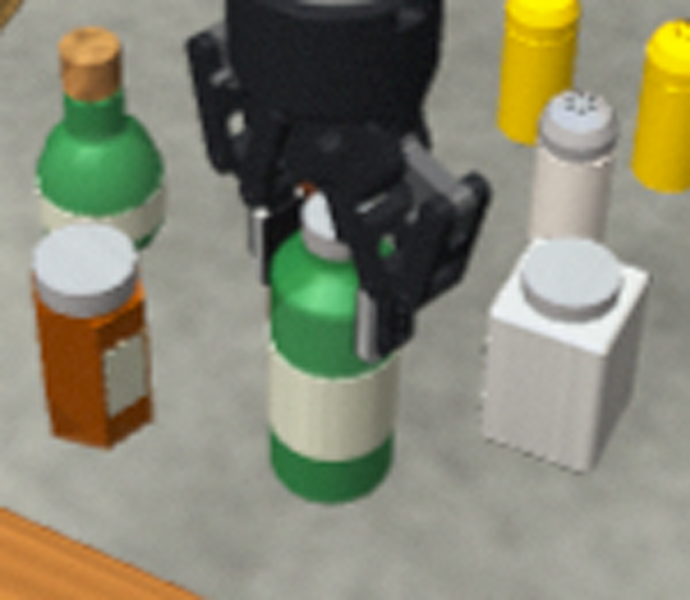

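Call:
jog_arm(
  targets="0 0 30 0 0 0 -1;0 0 35 0 0 0 -1;-2 -8 28 0 0 0 -1;-9 -37 0 0 0 0 -1;-9 -37 0 0 0 0 -1;-9 -37 0 0 0 0 -1;-9 -37 0 0 0 0 -1;-9 -37 0 0 0 0 -1;-9 -37 0 0 0 0 -1;-9 -37 0 0 0 0 -1",
)

```text
time: 6.35
eef_pos: [0.5856, -0.1975, 0.219]
tcp_rot: [0.129, 0.992, 0.002, -0.008]
contact_force: [1.1, -1.4, -2.9]
opening: 0.594
```

Call:
jog_arm(
  targets="-6 -36 0 0 0 0 -1;-6 -34 0 0 0 0 -1;-4 -20 0 0 0 0 -1;0 0 0 0 0 0 -1;0 0 0 0 0 0 -1",
)

```text
time: 6.77
eef_pos: [0.5619, -0.2983, 0.2117]
tcp_rot: [0.134, 0.991, 0.003, -0.013]
contact_force: [0.1, 0.7, -2.9]
opening: 0.592
```

```bash
cat > st.py <<'E'
from fit import *
from scipy.spatial.transform import Rotation as Ro
def st():
    s=get_state();R=Ro.from_quat(s["tcp_rot"]).as_matrix()
    z=R[:,2]; fix=np.cross(z,[0,0,-1]); 
    print("t",round(s["time"],2),"pos",np.round(np.array(s["eef_pos"])*1000,1),"tiltfix_deg",np.round(np.rad2deg(fix),2),"jaw",round(np.rad2deg(np.arctan2(R[1,1],R[0,1]))%180,1),"F",np.round(s["contact_force"],1),"open",round(s["opening"],3))
    return s
E
python3 -c "
from st import *
st()"
```

```text
t 6.77 pos [ 561.9 -298.3  211.7] tiltfix_deg [-0.58 -1.4  -0.  ] jaw 74.6 F [ 0.1  0.7 -2.9] open 0.592
```

Call:
jog_arm(
  targets="7 8 -20 -0.6 -1.4 0 -1;0 0 -25 0 0 0 -1;0 0 -20 0 0 0 -1;0 0 0 0 0 0 -1",
)

```text
time: 7.1
eef_pos: [0.5689, -0.2869, 0.1435]
tcp_rot: [0.134, 0.991, 0.001, 0.0]
contact_force: [-1.1, 1.2, -3.4]
opening: 0.597
```

```bash
cat > look.py <<'E'
from st import *
import sys
def look(name,boxes,S=5,draw=()):
    ims=[]
    for cam,(x0,y0,x1,y1) in boxes.items():
        p=read_camera(cam)
        im=cv2.resize(p["pixels"][y0:y1,x0:x1],None,fx=S,fy=S,interpolation=cv2.INTER_CUBIC)
        for t,q in draw: outline(im,t,q,p,S,np.array([x0,y0]))
        ims.append(im)
    h=max(i.shape[0] for i in ims)
    ims=[cv2.copyMakeBorder(i,0,h-i.shape[0],0,0,cv2.BORDER_CONSTANT) for i in ims]
    im=np.hstack(ims);f=min(800/im.shape[1],600/im.shape[0],1)
    cv2.imwrite(f"pics/{name}.png",cv2.resize(im,None,fx=f,fy=f,interpolation=cv2.INTER_AREA))
E
python3 -c "
from look import *
st()
look('p1',{'scene':(110,60,230,220),'top':(380,130,490,290)},5,[('dinner_caddy',[.4977,-.3039,.1955])])"
```

```text
t 7.1 pos [ 568.9 -286.9  143.5] tiltfix_deg [-0.06  0.05  0.  ] jaw 74.6 F [-1.1  1.2 -3.4] open 0.597
```

View pics/p1.png

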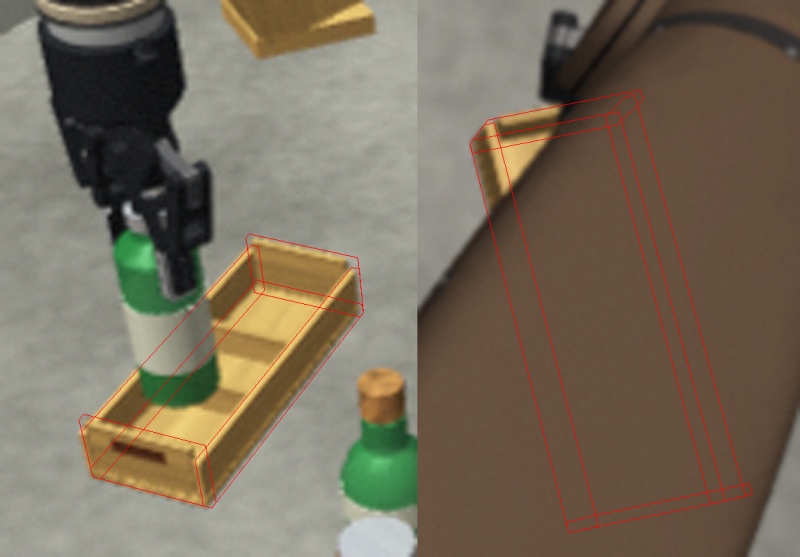

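```bash
cat >> fit.py <<'E'
_p0=parts
def parts(t,q):
    if len(q)==4:
        r=_p0(t,q[:3])
        return [o+[0,0,q[3]] for o in r]
    return _p0(t,q)
E
python3 -c "
from look import *
look('p2',{'scene':(110,60,230,220)},5,[('oil_bottle',[.569,-.287,0,.0565]),('oil_bottle',[.565,-.287,0,.06])])"
```

```text
(no output)
```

View pics/p2.png

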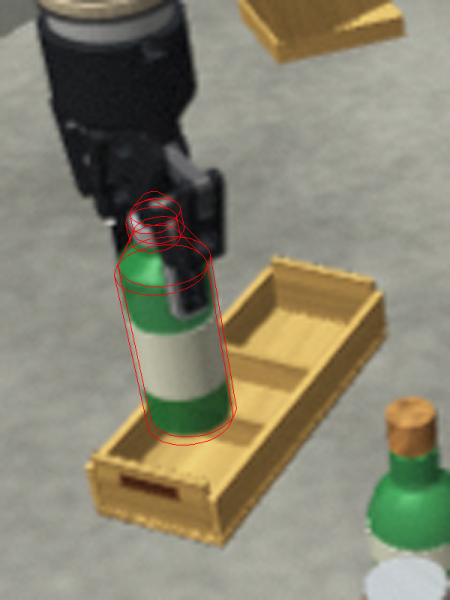

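Call:
jog_arm(
  targets="0 -3 -20 0 0 0 -1;0 0 -20 0 0 0 -1;0 0 -4 0 0 0 -1;0 0 0 0 0 0 -1",
)

```text
time: 7.58
eef_pos: [0.5775, -0.2944, 0.115]
tcp_rot: [0.133, 0.991, -0.006, 0.012]
contact_force: [-0.1, -0.2, -1.7]
opening: 0.591
```

```bash
python3 -c "
from look import *
st()
look('p3',{'scene':(110,80,230,220)},5,[('oil_bottle',[.569,-.290,0,.008])])"
```

```text
t 7.58 pos [ 577.5 -294.4  115. ] tiltfix_deg [0.87 1.31 0.  ] jaw 74.7 F [-0.1 -0.2 -1.7] open 0.591
```

View pics/p3.png

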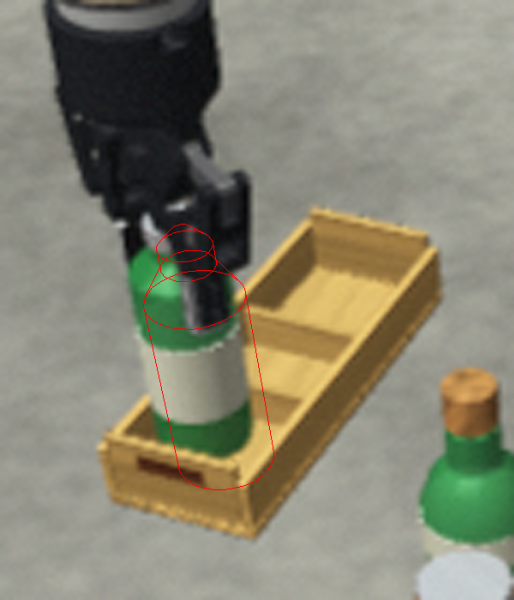

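```bash
python3 -c "
from look import *
st()
for i in range(3):print(get_state()['dq'])
look('p4',{'scene':(110,80,230,220)},5,[('oil_bottle',[.5775,-.2944,0,.030]),('dinner_caddy',[.4977,-.3039,.1955])])
st()"
```

```text
t 7.63 pos [ 577.7 -294.5  115.6] tiltfix_deg [0.89 1.35 0.  ] jaw 74.8 F [ 0.6  0.5 -2.9] open 0.589
[-0.00163094 -0.01095182 -0.00718684  0.00010196  0.00018272 -0.00088695]
[-0.00163094 -0.01095182 -0.00718684  0.00010196  0.00018272 -0.00088695]
[-0.00163094 -0.01095182 -0.00718684  0.00010196  0.00018272 -0.00088695]
t 7.68 pos [ 577.9 -294.7  116. ] tiltfix_deg [0.92 1.38 0.  ] jaw 74.7 F [-0.4 -0.3 -2.8] open 0.586
```

View pics/p4.png

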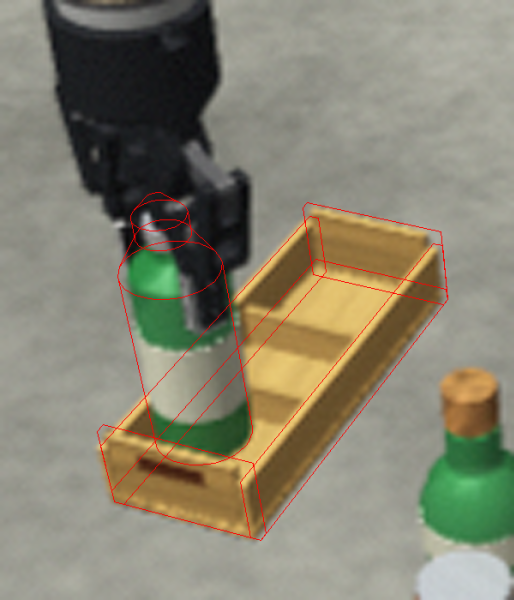

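```bash
python3 -c "
from look import *
s=get_state();print(np.round(s['qpos'],3),np.round(s['joint_efforts'],1),s['time'],s['wrist_torque'])"
```

```text
[-6.280e-01  3.270e-01  1.748e+00  1.000e-03  1.038e+00 -1.934e+00] [  0.  -40.6 -27.5  -0.   -0.1   0. ] 7.6833 [0.03654667 0.01835074 0.00590595]
```

Call:
jog_arm(
  targets="-6 3 -4 0.9 1.4 0 -1",
)

```text
time: 7.77
eef_pos: [0.573, -0.2924, 0.1146]
tcp_rot: [0.133, 0.991, -0.001, 0.001]
contact_force: [-0.1, -0.2, -1.9]
opening: 0.59
```

Call:
jog_arm(
  targets="0 0 -6 0 0 0 -1",
)

```text
time: 7.85
eef_pos: [0.5736, -0.2928, 0.1104]
tcp_rot: [0.132, 0.991, -0.001, 0.002]
contact_force: [0.8, -1.0, -2.5]
opening: 0.591
```

Call:
jog_arm(
  targets="0 0 0 0 0 0 -1",
)

```text
time: 7.93
eef_pos: [0.5733, -0.2926, 0.11]
tcp_rot: [0.132, 0.991, -0.001, 0.002]
contact_force: [-0.7, -0.0, -3.9]
opening: 0.592
```

Call:
jog_arm(
  targets="-2 1 -7 0 0 0 -1;-1 1 -5 0 0 0 -1;0 0 -2 0 0 0 -1",
)

```text
time: 8.18
eef_pos: [0.571, -0.2913, 0.0968]
tcp_rot: [0.133, 0.991, -0.002, 0.003]
contact_force: [-2.2, 1.0, 11.9]
opening: 0.595
```

Call:
jog_arm(
  targets="0 0 -2 0 0 0 -1;0 0 -2 0 0 0 -1",
)

```text
time: 8.35
eef_pos: [0.5727, -0.2919, 0.0971]
tcp_rot: [0.133, 0.991, -0.002, 0.005]
contact_force: [-2.2, 1.0, 6.1]
opening: 0.593
```

Vertical force appeared at TCP z=97 mm, which is the expected floor contact (89 + 8). I'll check the picture before releasing.

```bash
python3 -c "
from look import *
st()
look('p5',{'scene':(110,80,230,220)},5,[('oil_bottle',[.571,-.2905,0,.008])])"
```

```text
t 8.35 pos [ 572.7 -291.9   97.1] tiltfix_deg [0.32 0.52 0.  ] jaw 74.7 F [-2.2  1.   6.1] open 0.593
```

View pics/p5.png

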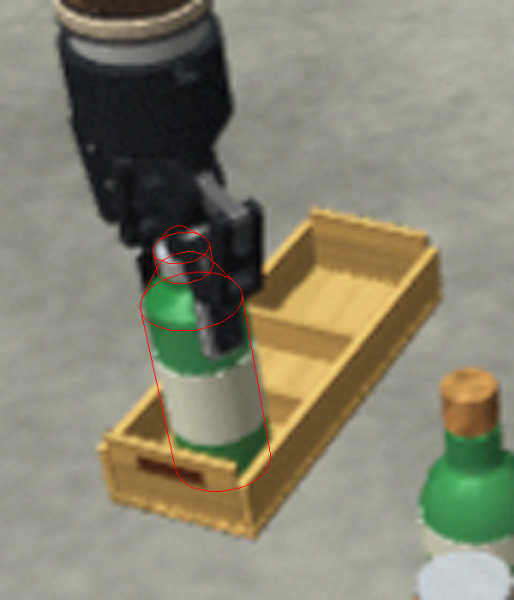

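Call:
jog_arm(
  targets="0 0 0 0 0 0 -0.3;0 0 0 0 0 0 0.2;0 0 0 0 0 0 0.6;0 0 0 0 0 0 1;0 0 0 0 0 0 1;0 0 10 0 0 0 1;0 0 20 0 0 0 1;0 0 30 0 0 0 1;0 0 20 0 0 0 1;0 0 5 0 0 0 1",
)

```text
time: 9.23
eef_pos: [0.5719, -0.2916, 0.1856]
tcp_rot: [0.133, 0.991, -0.002, 0.004]
contact_force: [-0.0, -0.1, 0.1]
opening: 0.998
```

```bash
python3 -c "
from look import *
st()
look('p6',{'scene':(110,80,230,220)},5,[('oil_bottle',[.571,-.2905,0,.008])])"
```

```text
t 9.23 pos [ 571.9 -291.6  185.6] tiltfix_deg [0.27 0.42 0.  ] jaw 74.7 F [-0.  -0.1  0.1] open 0.998
```

View pics/p6.png

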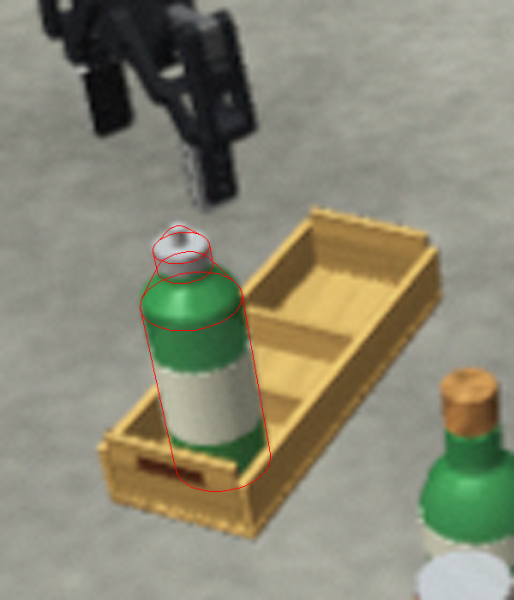

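Oil is standing upright in the far end bay. Vinegar next.

Call:
jog_arm(
  targets="-3 25 0 0.3 0.4 0 1;-5 38 0 0 0 0 1;-5 38 0 0 0 0 1;-5 35 0 0 0 0 1;-3 20 0 0 0 0 1;-1 8 0 0 0 0 1;0 0 0 0 0 0 1",
)

```text
time: 9.87
eef_pos: [0.5467, -0.1236, 0.1824]
tcp_rot: [0.135, 0.991, -0.0, -0.0]
contact_force: [0.9, 0.1, -0.0]
opening: 0.998
```

```bash
python3 -c "
from look import *
st()"
```

```text
t 9.87 pos [ 546.7 -123.6  182.4] tiltfix_deg [ 0.03 -0.04  0.  ] jaw 74.5 F [ 0.9  0.1 -0. ] open 0.998
```

Call:
jog_arm(
  targets="2 -2 -20 0 0 0 1;1 0 -30 0 0 0 1;0 0 -30 0 0 0 1;0 0 -15 0 0 0 1;0 0 -7 0 0 0 1;0 0 -4 0 0 0 1;0 0 -1 0 0 0 1",
)

```text
time: 10.45
eef_pos: [0.5519, -0.1329, 0.0716]
tcp_rot: [0.137, 0.991, -0.003, 0.002]
contact_force: [-0.4, 0.2, 0.2]
opening: 1.0
```

```bash
python3 -c "
from look import *
st()
look('v1',{'scene':(160,130,300,250)},5,[('vinegar_bottle',[.55,-.126])])"
```

```text
t 10.45 pos [ 551.9 -132.9   71.6] tiltfix_deg [0.33 0.24 0.  ] jaw 74.3 F [-0.4  0.2  0.2] open 1.0
```

View pics/v1.png

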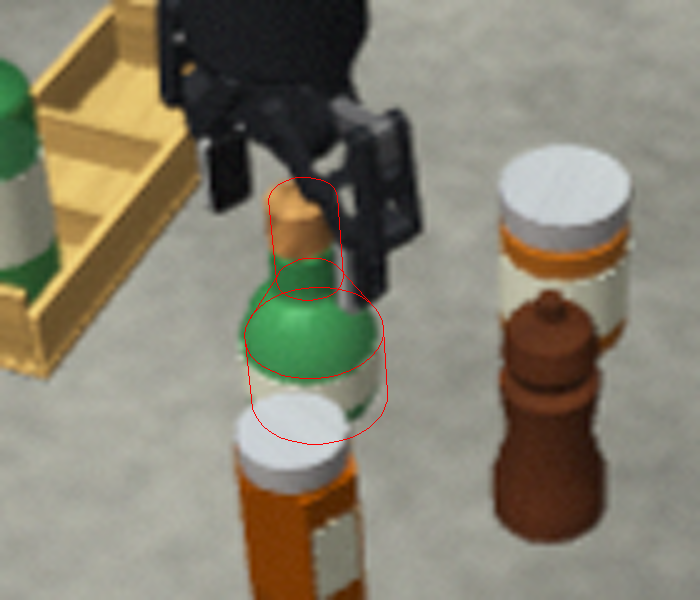

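Bottle is about 2 mm left of the model, so I'll aim for (.550, -.128) and close.

Call:
jog_arm(
  targets="-2 4 0 0.3 0.2 0 1;0 0 0 0 0 0 0.3;0 0 0 0 0 0 -0.2",
)

```text
time: 10.75
eef_pos: [0.5519, -0.1302, 0.0749]
tcp_rot: [0.137, 0.991, -0.001, 0.003]
contact_force: [-0.8, -0.6, 0.0]
opening: 0.743
```

Call:
jog_arm(
  targets="0 0 0 0 0 0 -0.6;0 0 0 0 0 0 -1;0 0 0 0 0 0 -1;0 0 0 0 0 0 -1",
)

```text
time: 11.08
eef_pos: [0.5534, -0.1304, 0.0776]
tcp_rot: [0.137, 0.991, -0.001, 0.005]
contact_force: [-0.5, -0.3, -2.2]
opening: 0.327
```

Call:
jog_arm(
  targets="0 0 8 0 0.3 0 -1;0 0 20 0 0 0 -1;0 0 30 0 0 0 -1;-8 -10 25 0 0 0 -1;-20 -30 8 0 0 0 -1;-22 -32 0 0 0 0 -1;-22 -32 0 0 0 0 -1;-20 -30 0 0 0 0 -1;-14 -20 0 0 0 0 -1;-7 -10 0 0 0 0 -1",
)

```text
time: 11.92
eef_pos: [0.4326, -0.295, 0.1731]
tcp_rot: [0.132, 0.991, -0.002, -0.002]
contact_force: [0.0, 0.9, -2.2]
opening: 0.327
```

```bash
python3 -c "
from look import *
st()"
```

```text
t 11.92 pos [ 432.6 -295.   173.1] tiltfix_deg [ 0.18 -0.22  0.  ] jaw 74.9 F [ 0.   0.9 -2.2] open 0.327
```

Call:
jog_arm(
  targets="-4 -13 0 0 0 0 -1;-2 -8 -10 0 0 0 -1;0 0 -20 0 0 0 -1;0 0 -20 0 0 0 -1;0 0 -10 0 0 0 -1;0 0 -4 0 0 0 -1",
)

```text
time: 12.42
eef_pos: [0.4238, -0.3202, 0.1077]
tcp_rot: [0.135, 0.991, -0.003, -0.001]
contact_force: [0.1, 0.3, -3.2]
opening: 0.328
```

```bash
python3 -c "
from look import *
s=st()
x,y,z=s['eef_pos']
look('v2',{'scene':(110,80,250,220)},5,[('vinegar_bottle',[x-.001,y,0,z-.0765]),('dinner_caddy',[.4977,-.3039,.1955])])"
```

```text
t 12.42 pos [ 423.8 -320.2  107.7] tiltfix_deg [ 0.31 -0.16  0.  ] jaw 74.5 F [ 0.1  0.3 -3.2] open 0.328
```

View pics/v2.png

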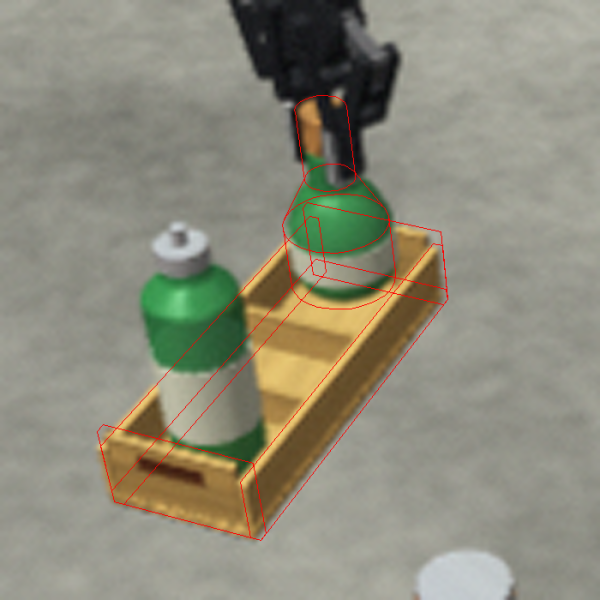

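Call:
jog_arm(
  targets="3 2 -8 0.3 0 0 -1;0 0 -7 0 0 0 -1;0 0 -4 0 0 0 -1;0 0 -2 0 0 0 -1",
)

```text
time: 12.8
eef_pos: [0.4283, -0.3172, 0.0857]
tcp_rot: [0.134, 0.991, -0.0, -0.001]
contact_force: [-1.5, 0.5, 4.1]
opening: 0.326
```

Call:
jog_arm(
  targets="0 0 -2 0 0 0 -1",
)

```text
time: 12.88
eef_pos: [0.4288, -0.3175, 0.0857]
tcp_rot: [0.134, 0.991, -0.0, -0.001]
contact_force: [-5.1, 4.5, 17.3]
opening: 0.327
```

Floor contact at the expected height. I'll release and retreat.

Call:
jog_arm(
  targets="0 0 1 0 0 0 -0.7;0 0 0 0 0 0 -0.3;0 0 0 0 0 0 0.2;0 0 0 0 0 0 0.6;0 0 8 0 0 0 0.6;0 0 20 0 0 0 0.6;0 0 30 0 0 0 0.6;0 0 25 0 0 0 0.8;0 0 10 0 0 0 1;0 0 5 0 0 0 1",
)

```text
time: 13.72
eef_pos: [0.4302, -0.3187, 0.1931]
tcp_rot: [0.133, 0.991, -0.002, 0.001]
contact_force: [0.2, -0.3, 0.3]
opening: 1.002
```

```bash
python3 -c "
from look import *
s=st()
look('v3',{'scene':(110,80,250,220)},5,[('vinegar_bottle',[.427,-.3175,0,.008])])"
```

```text
t 13.72 pos [ 430.2 -318.7  193.1] tiltfix_deg [0.22 0.07 0.  ] jaw 74.7 F [ 0.2 -0.3  0.3] open 1.002
```

View pics/v3.png

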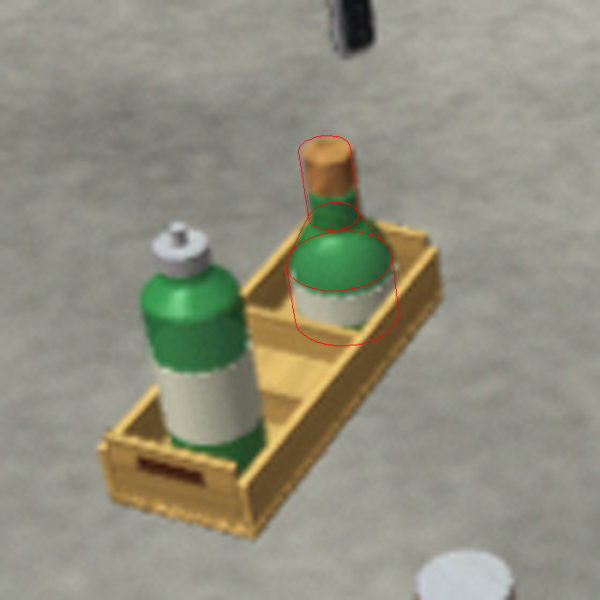

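Call:
jog_arm(
  targets="6 20 0 0.2 0 3 1;8 37 0 0 0 3 1;8 37 0 0 0 3 1;8 37 0 0 0 3 1;8 37 0 0 0 3 1;2 38 0 0 0 3 1;0 38 0 0 0 3 1;-3 38 0 0 0 3 1;-7 35 0 0 0 2 1;-7 25 0 0 0 0 1",
)

```text
time: 14.6
eef_pos: [0.4484, 0.0323, 0.1837]
tcp_rot: [-0.098, 0.995, 0.001, -0.003]
contact_force: [0.5, 0.3, 0.0]
opening: 1.002
```

```bash
python3 -c "
from look import *
s=st()"
```

```text
t 14.6 pos [448.4  32.3 183.7] tiltfix_deg [-0.1 -0.4 -0. ] jaw 101.2 F [0.5 0.3 0. ] open 1.002
```

Call:
jog_arm(
  targets="-5 24 0 -0.1 -0.4 0 1;-4 11 -10 0 0 0 1;-1 4 -20 0 0 0 1;0 0 -25 0 0 0 1;0 0 -15 0 0 0 1;0 0 -6 0 0 0 1;0 0 -1 0 0 0 1",
)

```text
time: 15.18
eef_pos: [0.4303, 0.0804, 0.0964]
tcp_rot: [-0.103, 0.995, 0.002, -0.005]
contact_force: [-0.3, -0.3, 0.1]
opening: 0.995
```

```bash
python3 -c "
from look import *
s=st()
look('s1',{'scene':(270,110,400,250),'top':(160,170,300,310)},5,[('salt_shaker',[.4375,.0735])])"
```

```text
t 15.18 pos [430.3  80.4  96.4] tiltfix_deg [-0.12 -0.57 -0.  ] jaw 101.9 F [-0.3 -0.3  0.1] open 0.995
```

View pics/s1.png

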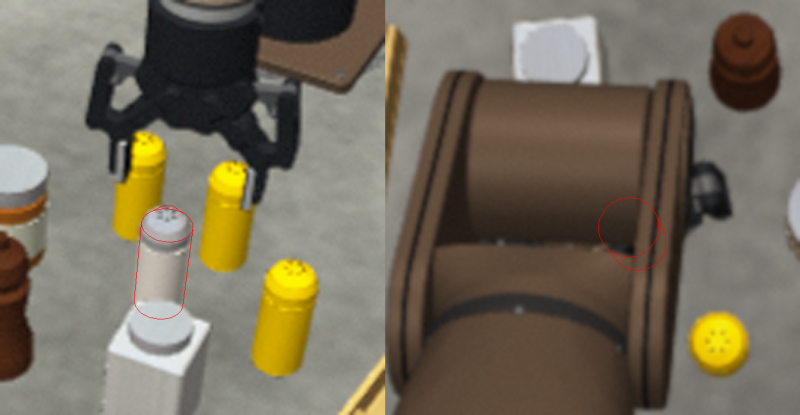

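The white shaker with the pierced steel top, at crop (165,250), is the right one. The three yellow ones, at (140,185), (228,215) and (288,315), are excluded. I'll correct by (+7, -7) and go down.

Call:
jog_arm(
  targets="5 -5 0 -0.1 -0.5 0 1;2 -2 0 0 0 0 1;0 0 -8 0 0 0 1",
)

```text
time: 15.53
eef_pos: [0.4427, 0.0719, 0.0937]
tcp_rot: [-0.103, 0.995, -0.001, 0.005]
contact_force: [-0.0, 0.4, -0.8]
opening: 0.997
```

Call:
jog_arm(
  targets="0 0 -14 0 0 0 1;0 0 -14 0 0 0 1;0 0 -8 0 0 0 1;0 0 -4 0 0 0 1",
)

```text
time: 15.87
eef_pos: [0.4465, 0.0704, 0.0546]
tcp_rot: [-0.102, 0.995, -0.002, 0.01]
contact_force: [-0.1, 0.2, 0.1]
opening: 1.0
```

```bash
python3 -c "
from look import *
s=st()
look('s2',{'scene':(270,110,400,250)},4,[('salt_shaker',[.4375,.0735])])"
```

```text
t 15.87 pos [446.5  70.4  54.6] tiltfix_deg [0.08 1.14 0.  ] jaw 101.7 F [-0.1  0.2  0.1] open 1.0
```

View pics/s2.png

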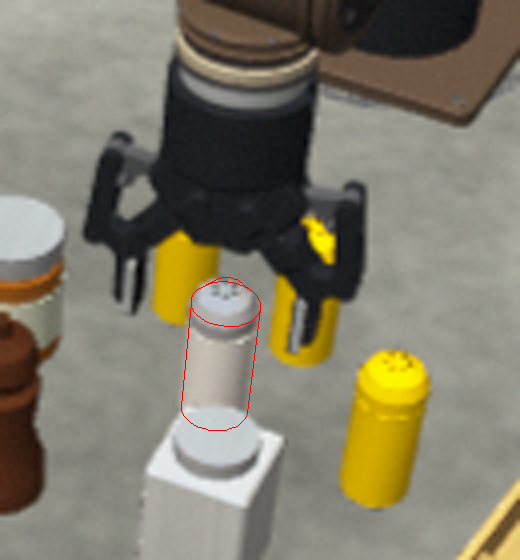

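Call:
jog_arm(
  targets="-5 2 -6 0 1 0 1;-3 1 -4 0 0 0 1;-1 0 -1 0 0 0 1",
)

```text
time: 16.17
eef_pos: [0.4373, 0.0734, 0.043]
tcp_rot: [-0.101, 0.995, -0.001, 0.0]
contact_force: [-0.7, 0.1, -0.2]
opening: 0.998
```

Call:
jog_arm(
  targets="-1 0 -1 0 0 0 0.4;-0.5 0 -1 0 0 0 -0.1;-0.5 0 -1 0 0 0 -0.5;-0.5 0 -1 0 0 0 -1;-0.5 0 -1 0 0 0 -1;-0.5 0 -1 0 0 0 -1",
)

```text
time: 16.67
eef_pos: [0.4353, 0.0736, 0.0394]
tcp_rot: [-0.102, 0.995, -0.001, 0.002]
contact_force: [-2.0, -0.4, 6.3]
opening: 0.431
```

```bash
python3 -c "
from look import *
s=st()
look('s3',{'scene':(270,110,400,250)},4,[('salt_shaker',[.4375,.0735])])"
```

```text
t 16.67 pos [435.3  73.6  39.4] tiltfix_deg [0.1  0.27 0.  ] jaw 101.7 F [-2.  -0.4  6.3] open 0.431
```

View pics/s3.png

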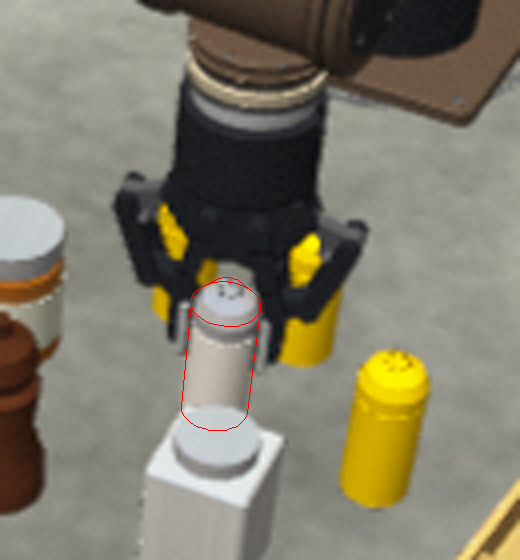

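Call:
jog_arm(
  targets="0 0 6 0 0 0 -1;1 0 20 0 0 0 -1;1 0 35 0 0 0 -1;2 0 38 0 0 0 -1;4 -15 38 0 0 0 -1;6 -35 10 0 0 0 -1;6 -37 0 0 0 0 -1;6 -37 0 0 0 0 -1;6 -37 0 0 0 0 -1;6 -37 0 0 0 0 -1",
)

```text
time: 17.55
eef_pos: [0.4685, -0.1261, 0.1965]
tcp_rot: [-0.108, 0.994, -0.002, 0.003]
contact_force: [0.8, 0.9, -0.7]
opening: 0.435
```

```bash
python3 -c "
from look import *
s=st()"
```

```text
t 17.55 pos [ 468.5 -126.1  196.5] tiltfix_deg [0.2  0.34 0.  ] jaw 102.4 F [ 0.8  0.9 -0.7] open 0.435
```

Call:
jog_arm(
  targets="6 -37 0 0 0 0 -1;6 -37 0 0 0 0 -1;6 -35 0 0 0 0 -1;5 -25 0 0.2 0.3 0 -1;3 -16 0 0 0 0 -1;1 -8 0 0 0 0 -1;0 -2 0 0 0 0 -1;0 0 0 0 0 0 -1",
)

```text
time: 18.22
eef_pos: [0.4939, -0.3014, 0.1971]
tcp_rot: [-0.104, 0.995, -0.001, 0.001]
contact_force: [-0.3, -0.0, -1.1]
opening: 0.437
```

```bash
python3 -c "
from look import *
s=st()
x,y,z=s['eef_pos']
look('s4',{'scene':(110,60,250,220)},5,[('salt_shaker',[x+.002,y,0,z-.0394])])"
```

```text
t 18.22 pos [ 493.9 -301.4  197.1] tiltfix_deg [0.08 0.11 0.  ] jaw 101.9 F [-0.3 -0.  -1.1] open 0.437
```

View pics/s4.png

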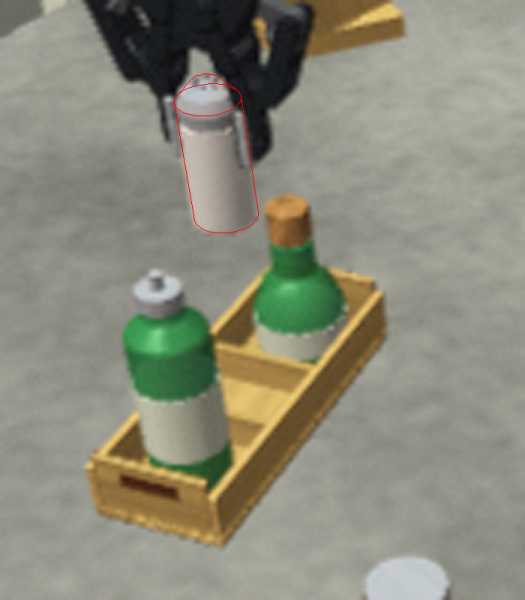

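Call:
jog_arm(
  targets="1 -1 -12 0 0 0 -1;1 -1 -22 0 0 0 -1;0 0 -22 0 0 0 -1;0 0 -15 0 0 0 -1;0 0 -8 0 0 0 -1",
)

```text
time: 18.68
eef_pos: [0.4974, -0.2973, 0.1168]
tcp_rot: [-0.107, 0.994, -0.003, 0.003]
contact_force: [-0.2, 0.5, -1.1]
opening: 0.436
```

```bash
python3 -c "
from look import *
s=st()
x,y,z=s['eef_pos']
look('s5',{'scene':(110,60,250,220)},5,[('salt_shaker',[x+.002,y,0,z-.0394])])"
```

```text
t 18.68 pos [ 497.4 -297.3  116.8] tiltfix_deg [0.25 0.43 0.  ] jaw 102.3 F [-0.2  0.5 -1.1] open 0.436
```

View pics/s5.png

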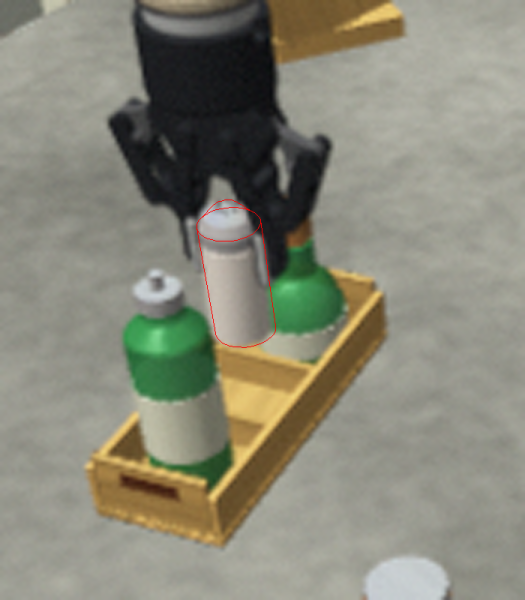

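Call:
jog_arm(
  targets="-1 -4 -6 0.2 0.4 0 -1;0 -2 -10 0 0 0 -1;0 0 -10 0 0 0 -1;0 0 -6 0 0 0 -1",
)

```text
time: 19.07
eef_pos: [0.4968, -0.302, 0.0826]
tcp_rot: [-0.109, 0.994, -0.0, 0.0]
contact_force: [0.1, -0.4, -2.2]
opening: 0.435
```

```bash
python3 -c "
from look import *
s=st()
x,y,z=s['eef_pos']
look('s6',{'scene':(110,60,250,220)},5,[('salt_shaker',[x+.002,y,0,z-.0394])])"
```

```text
t 19.07 pos [ 496.8 -302.    82.6] tiltfix_deg [0.04 0.02 0.  ] jaw 102.5 F [ 0.1 -0.4 -2.2] open 0.435
```

View pics/s6.png

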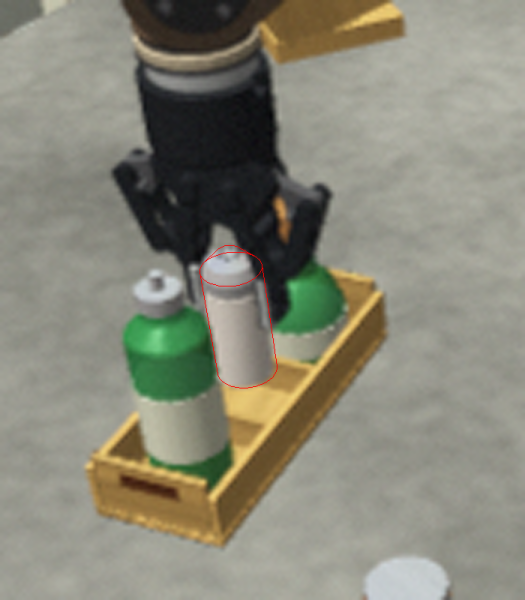

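Call:
jog_arm(
  targets="-1 -1 -8 0 0 0 -1;-1 -1 -10 0 0 0 -1;-0.5 0 -8 0 0 0 -1;-0.5 0 -4 0 0 0 -1",
)

```text
time: 19.45
eef_pos: [0.4941, -0.3049, 0.0502]
tcp_rot: [-0.108, 0.994, -0.001, 0.001]
contact_force: [0.1, 0.2, -1.7]
opening: 0.436
```

Call:
jog_arm(
  targets="0 0 -3 0 0 0 -1;0 0 -2 0 0 0 -1",
)

```text
time: 19.62
eef_pos: [0.4944, -0.3059, 0.0468]
tcp_rot: [-0.108, 0.994, -0.001, 0.0]
contact_force: [-5.8, 4.2, 18.2]
opening: 0.438
```

Call:
jog_arm(
  targets="0 0 1 0 0 0 -0.5;0 0 0 0 0 0 0;0 0 0 0 0 0 0.4;0 0 0 0 0 0 0.4;0 0 8 0 0 0 0.4;0 0 18 0 0 0 0.4;0 0 30 0 0 0 0.4;0 0 30 0 0 0 0.4;0 0 25 0 0 0 0.8;0 0 10 0 0 0 1",
)

```text
time: 20.45
eef_pos: [0.4922, -0.3039, 0.1717]
tcp_rot: [-0.108, 0.994, 0.002, -0.002]
contact_force: [0.5, -0.6, 0.0]
opening: 0.954
```

```bash
python3 -c "
from look import *
s=st()
look('s7',{'scene':(110,60,250,220)},5,[('salt_shaker',[.4965,-.3055,0,.008])])"
```

```text
t 20.45 pos [ 492.2 -303.9  171.7] tiltfix_deg [-0.16 -0.24 -0.  ] jaw 102.4 F [ 0.5 -0.6  0. ] open 0.954
```

View pics/s7.png

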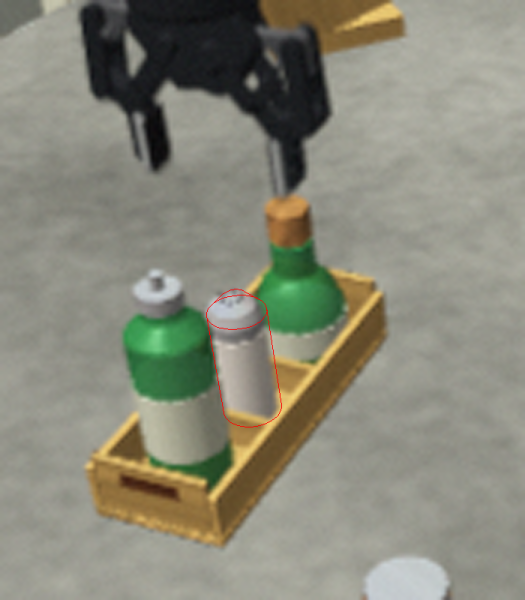

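All three dinner items are standing in their bays. Jam jar next.

Call:
jog_arm(
  targets="-3 20 8 0 -0.2 -2 1;-6 35 5 0 0 -3 1;-6 38 0 0 0 -3 1;-6 38 0 0 0 -3 1;-6 38 0 0 0 -3 1;-6 35 0 0 0 -3 1;-5 25 0 0 0 -1 1;-3 12 0 0 0 0 1;-1 4 0 0 0 0 1",
)

```text
time: 21.25
eef_pos: [0.4436, -0.051, 0.1784]
tcp_rot: [0.06, 0.998, 0.001, -0.003]
contact_force: [-0.5, -1.0, -0.4]
opening: 1.002
```

```bash
python3 -c "
from look import *
s=st()"
```

```text
t 21.25 pos [443.6 -51.  178.4] tiltfix_deg [-0.15 -0.32 -0.  ] jaw 83.2 F [-0.5 -1.  -0.4] open 1.002
```

Call:
jog_arm(
  targets="1 -2 -15 -0.1 -0.3 0 1;1 -2 -25 0 0 0 1;0 -1 -22 0 0 0 1;0 0 -10 0 0 0 1;0 0 -4 0 0 0 1",
)

```text
time: 21.67
eef_pos: [0.4451, -0.0557, 0.0979]
tcp_rot: [0.058, 0.998, -0.0, 0.001]
contact_force: [-0.4, -0.5, 0.6]
opening: 1.0
```

```bash
python3 -c "
from look import *
s=st()
look('j1',{'scene':(220,110,350,250)},4,[('jam_jar',[.446,-.0565])])"
```

```text
t 21.67 pos [445.1 -55.7  97.9] tiltfix_deg [0.04 0.08 0.  ] jaw 83.4 F [-0.4 -0.5  0.6] open 1.0
```

View pics/j1.png

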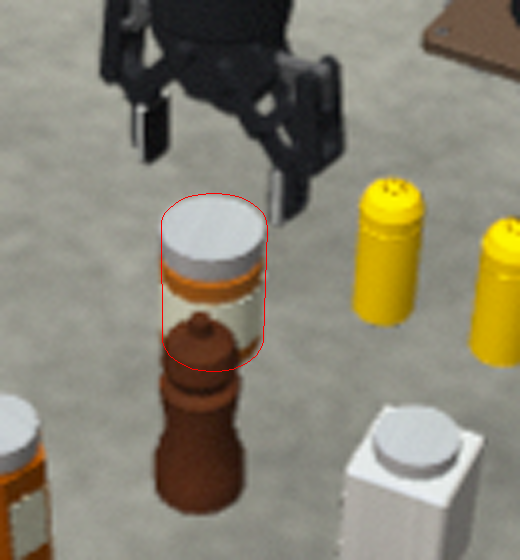

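Aligned with the jar (model outline matches). Going down in small steps.

Call:
jog_arm(
  targets="0 0 -12 0 0 0 1;0 0 -14 0 0 0 1;-0.5 0 -12 0 0 0 1;-0.5 0 -8 0 0 0 1;-0.5 0 -3 0 0 0 1",
)

```text
time: 22.13
eef_pos: [0.4455, -0.0583, 0.0484]
tcp_rot: [0.059, 0.998, -0.001, 0.002]
contact_force: [0.3, -0.7, -0.4]
opening: 1.002
```

```bash
python3 -c "
from look import *
s=st()"
```

```text
t 22.13 pos [445.5 -58.3  48.4] tiltfix_deg [0.12 0.23 0.  ] jaw 83.2 F [ 0.3 -0.7 -0.4] open 1.002
```

Call:
jog_arm(
  targets="0 2 -5 0 0 0 1;0 0 -2 0 0 0 1;-0.5 0 -1 0 0 0 0.5;-0.5 0 -1 0 0 0 0.1;-0.5 0 -1 0 0 0 -0.4;-0.5 0 -1 0 0 0 -1;-0.5 0 -1 0 0 0 -1",
)

```text
time: 22.72
eef_pos: [0.4457, -0.0573, 0.0399]
tcp_rot: [0.059, 0.998, -0.001, 0.004]
contact_force: [-2.6, 1.0, 6.6]
opening: 0.692
```

```bash
python3 -c "
from look import *
s=st()"
```

```text
t 22.72 pos [445.7 -57.3  39.9] tiltfix_deg [0.17 0.44 0.  ] jaw 83.2 F [-2.6  1.   6.6] open 0.692
```

Call:
jog_arm(
  targets="0 0 6 0 0.4 0 -1;0 0 20 0 0 0 -1;0 0 35 0 0 0 -1;0 5 38 0 0 0 -1;2 25 30 0 0 0 -1;4 37 8 0 0 0 -1;4 38 0 0 0 0 -1;4 38 0 0 0 0 -1;3 38 0 0 0 0 -1;0 38 0 0 0 0 -1",
)

```text
time: 23.55
eef_pos: [0.4589, 0.1658, 0.184]
tcp_rot: [0.066, 0.998, -0.002, 0.001]
contact_force: [0.9, 0.0, -3.2]
opening: 0.692
```

```bash
python3 -c "
from look import *
s=st()"
```

```text
t 23.55 pos [458.9 165.8 184. ] tiltfix_deg [0.2  0.11 0.  ] jaw 82.4 F [ 0.9  0.  -3.2] open 0.692
```

Call:
jog_arm(
  targets="0 37 0 0.2 0 1 -1;0 36 0 0 0 1 -1;0 25 0 0 0 0 -1;-1 14 -5 0 0 0 -1;0 6 -12 0 0 0 -1;0 2 -20 0 0 0 -1;0 0 -15 0 0 0 -1;0 0 -8 0 0 0 -1;0 0 -2 0 0 0 -1",
)

```text
time: 24.3
eef_pos: [0.4527, 0.2979, 0.1163]
tcp_rot: [0.042, 0.999, -0.001, 0.001]
contact_force: [-0.5, -0.6, -2.2]
opening: 0.692
```

```bash
python3 -c "
from look import *
s=st()
x,y,z=s['eef_pos']
look('j2',{'scene':(340,120,460,310)},4,[('jam_jar',[x,y,0,z-.0399]),('breakfast_caddy',[.4988,.2898,3.0372])])"
```

```text
t 24.3 pos [452.7 297.9 116.3] tiltfix_deg [0.07 0.06 0.  ] jaw 85.2 F [-0.5 -0.6 -2.2] open 0.692
```

View pics/j2.png

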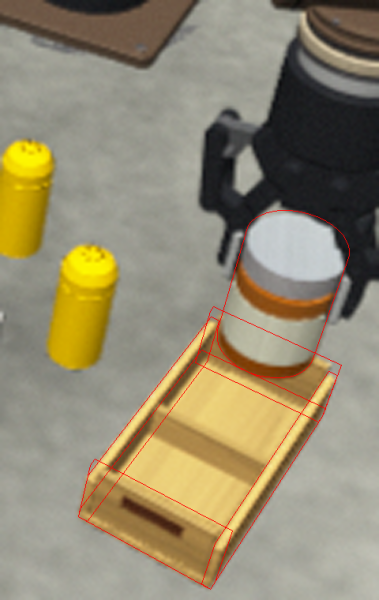

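Call:
jog_arm(
  targets="3 -3 -3 0 0 0 -1;2 -1 -8 0 0 0 -1;0 0 -8 0 0 0 -1;0 0 -3 0 0 0 -1",
)

```text
time: 24.68
eef_pos: [0.4603, 0.2922, 0.0949]
tcp_rot: [0.044, 0.999, 0.0, 0.003]
contact_force: [-0.6, -0.6, -3.0]
opening: 0.689
```

```bash
python3 -c "
from look import *
s=st()"
```

```text
t 24.68 pos [460.3 292.2  94.9] tiltfix_deg [0.01 0.3  0.  ] jaw 85.0 F [-0.6 -0.6 -3. ] open 0.689
```

Call:
jog_arm(
  targets="-2 1 -10 0 0.3 0 -1;-1 1 -10 0 0 0 -1;-0.5 0 -10 0 0 0 -1;-0.5 0 -6 0 0 0 -1",
)

```text
time: 25.02
eef_pos: [0.4575, 0.2944, 0.0571]
tcp_rot: [0.044, 0.999, 0.001, 0.001]
contact_force: [0.1, -0.4, -3.6]
opening: 0.694
```

```bash
python3 -c "
from look import *
s=st()
x,y,z=s['eef_pos']
look('j3',{'scene':(340,120,460,310)},4,[('jam_jar',[x,y,0,z-.0399]),('breakfast_caddy',[.4988,.2898,3.0372])])"
```

```text
t 25.02 pos [457.5 294.4  57.1] tiltfix_deg [-0.07  0.17  0.  ] jaw 84.9 F [ 0.1 -0.4 -3.6] open 0.694
```

View pics/j3.png

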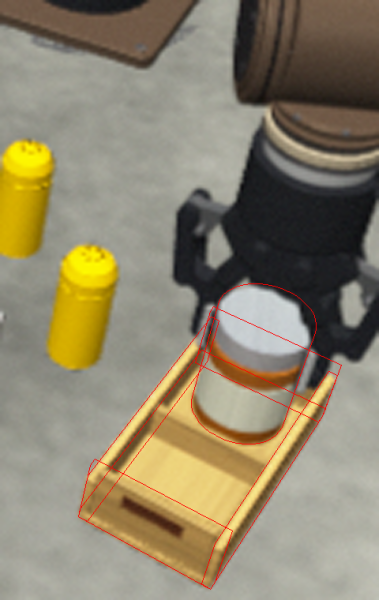

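Jar is inside the near bay with no side forces. Final lowering.

Call:
jog_arm(
  targets="-0.5 0 -5 0 0 0 -1;0 0 -3 0 0 0 -1;0 0 -2 0 0 0 -1",
)

```text
time: 25.32
eef_pos: [0.4558, 0.2942, 0.048]
tcp_rot: [0.044, 0.999, -0.001, -0.002]
contact_force: [-8.0, -3.8, 19.6]
opening: 0.694
```

Call:
jog_arm(
  targets="0 0 -1 0 0 0 -1",
)

```text
time: 25.4
eef_pos: [0.4564, 0.2945, 0.0482]
tcp_rot: [0.044, 0.999, -0.001, -0.001]
contact_force: [1.2, 0.3, -2.9]
opening: 0.692
```

Call:
jog_arm(
  targets="0 0 -1 0 0 0 -1;0 0 0 0 0 0 0.5;0 0 0 0 0 0 0.8;0 0 0 0 0 0 1;0 0 0 0 0 0 1;0 0 8 0 0 0 1;0 0 18 0 0 0 1;0 0 30 0 0 0 1;0 0 30 0 0 0 1;0 0 20 0 0 0 1",
)

```text
time: 26.23
eef_pos: [0.4537, 0.2935, 0.1538]
tcp_rot: [0.044, 0.999, -0.003, -0.005]
contact_force: [0.3, 0.5, -0.0]
opening: 1.003
```

```bash
python3 -c "
from look import *
s=st()
look('j4',{'scene':(340,120,460,310)},4,[('jam_jar',[.456,.2945,0,.008]),('breakfast_caddy',[.4988,.2898,3.0372])])"
```

```text
t 26.23 pos [453.7 293.5 153.8] tiltfix_deg [ 0.29 -0.57  0.  ] jaw 85.0 F [ 0.3  0.5 -0. ] open 1.003
```

View pics/j4.png

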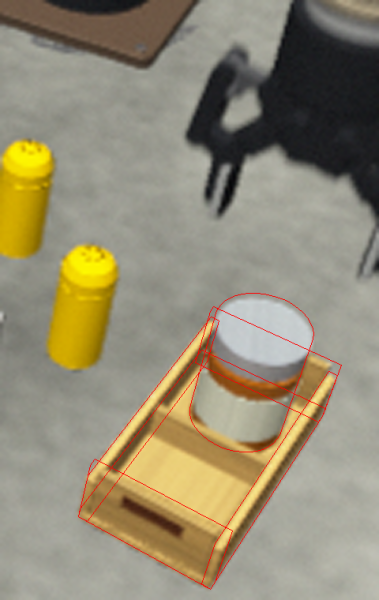

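Call:
jog_arm(
  targets="8 -12 15 0.3 -0.6 -1 1;16 -28 15 0 0 -2 1;18 -33 0 0 0 -2 1;18 -33 0 0 0 -2 1;18 -33 0 0 0 -2 1;18 -33 0 0 0 -2 1;18 -33 0 0 0 -1 1;18 -33 0 0 0 0 1;18 -33 0 0 0 0 1;16 -30 0 0 0 0 1",
)

```text
time: 27.12
eef_pos: [0.6269, -0.0135, 0.1992]
tcp_rot: [0.146, 0.989, 0.005, 0.013]
contact_force: [-0.2, 0.5, 0.1]
opening: 1.0
```

```bash
python3 -c "
from look import *
s=st()"
```

```text
t 27.12 pos [626.9 -13.5 199.2] tiltfix_deg [-0.32  1.5   0.  ] jaw 73.2 F [-0.2  0.5  0.1] open 1.0
```

Call:
jog_arm(
  targets="10 -22 0 -0.3 1.5 0 1;8 -16 0 0 0 0 1;4 -6 -10 0 0 0 1;0 0 -25 0 0 0 1;0 0 -25 0 0 0 1;0 0 -14 0 0 0 1;0 0 -6 0 0 0 1",
)

```text
time: 27.7
eef_pos: [0.6536, -0.0682, 0.1181]
tcp_rot: [0.152, 0.988, -0.001, 0.004]
contact_force: [0.3, -1.0, 0.3]
opening: 1.0
```

```bash
python3 -c "
from look import *
s=st()
look('h1',{'scene':(160,150,280,270)},5,[('honey_jar',[.65,-.06,-.3])])"
```

```text
t 27.7 pos [653.6 -68.2 118.1] tiltfix_deg [0.16 0.49 0.  ] jaw 72.6 F [ 0.3 -1.   0.3] open 1.0
```

View pics/h1.png

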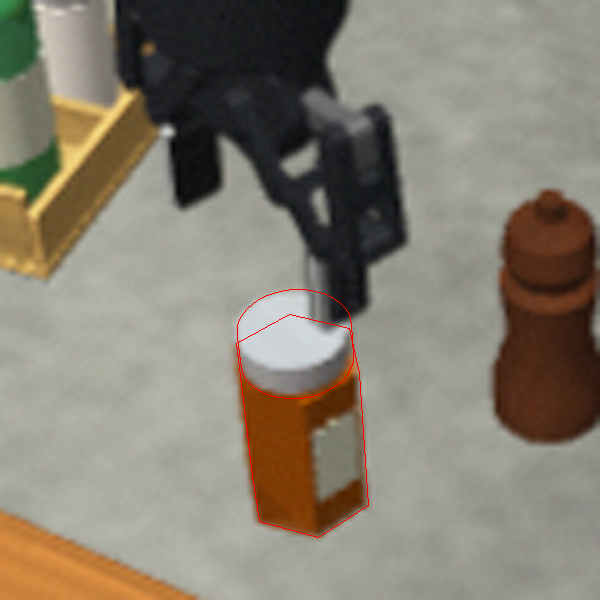

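Call:
jog_arm(
  targets="-2 4 -3 0.2 0.5 0 1;-1 2 -10 0 0 0 1;0 0 -12 0 0 0 1;0 0 -6 0 0 0 1",
)

```text
time: 28.08
eef_pos: [0.6507, -0.0596, 0.0866]
tcp_rot: [0.151, 0.989, 0.001, 0.001]
contact_force: [-0.7, -0.5, 0.3]
opening: 0.999
```

```bash
python3 -c "
from look import *
s=st()"
```

```text
t 28.08 pos [650.7 -59.6  86.6] tiltfix_deg [-0.05  0.08  0.  ] jaw 72.7 F [-0.7 -0.5  0.3] open 0.999
```

Call:
jog_arm(
  targets="0 -1 -12 0 0 0 1;0 0 -14 0 0 0 1;0 0 -10 0 0 0 1;0 0 -5 0 0 0 1;0 0 -2 0 0 0 1",
)

```text
time: 28.5
eef_pos: [0.6503, -0.0601, 0.0382]
tcp_rot: [0.15, 0.989, 0.001, 0.0]
contact_force: [-0.3, 0.2, -0.4]
opening: 1.0
```

```bash
python3 -c "
from look import *
s=st()
look('h2',{'scene':(160,150,280,270)},5,[('honey_jar',[.65,-.061,-.3])])"
```

```text
t 28.5 pos [650.3 -60.1  38.2] tiltfix_deg [-0.06  0.06  0.  ] jaw 72.7 F [-0.3  0.2 -0.4] open 1.0
```

View pics/h2.png

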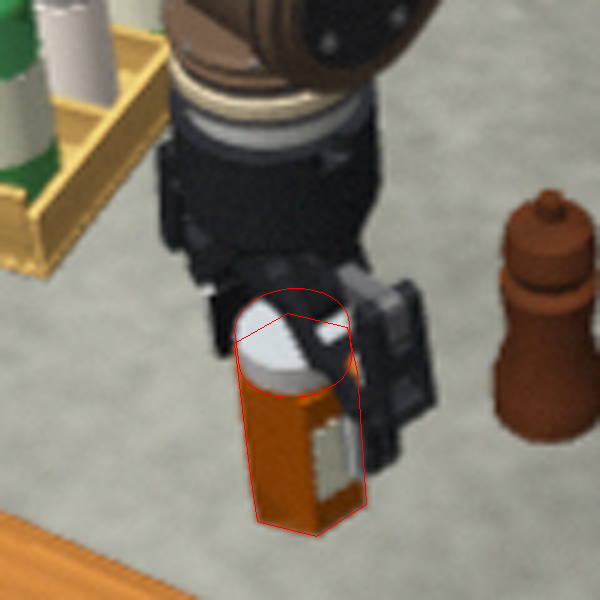

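Call:
jog_arm(
  targets="0 0 3 0 0 0 0.4;0 0 0 0 0 0 0;0 0 0 0 0 0 -0.4;0 0 0 0 0 0 -1;0 0 0 0 0 0 -1;0 0 0 0 0 0 -1;0 0 0 0 0 0 -1",
)

```text
time: 29.13
eef_pos: [0.6505, -0.0604, 0.0421]
tcp_rot: [0.15, 0.989, 0.001, 0.001]
contact_force: [-0.4, -0.5, -2.1]
opening: 0.532
```

```bash
python3 -c "
from look import *
s=st()"
```

```text
t 29.13 pos [650.5 -60.4  42.1] tiltfix_deg [-0.06  0.09  0.  ] jaw 72.7 F [-0.4 -0.5 -2.1] open 0.532
```

Width is 45 mm across flats, so the grasp is good. I'll lift and carry to the far breakfast bay at (.541, .285).

Call:
jog_arm(
  targets="0 0 6 0 0 0 -1;0 0 20 0 0 0 -1;0 0 36 0 0 0 -1;0 0 38 0 0 0 -1;-3 10 35 0 0 0 -1;-9 30 15 0 0 2 -1;-11 36 0 0 0 2 -1;-11 36 0 0 0 2 -1;-11 36 0 0 0 2 -1;-11 36 0 0 0 2 -1",
)

```text
time: 29.97
eef_pos: [0.5899, 0.123, 0.2003]
tcp_rot: [0.067, 0.998, 0.0, 0.001]
contact_force: [0.1, 0.8, -3.2]
opening: 0.534
```

```bash
python3 -c "
from look import *
s=st()"
```

```text
t 29.97 pos [589.9 123.  200.3] tiltfix_deg [0.   0.06 0.  ] jaw 82.4 F [ 0.1  0.8 -3.2] open 0.534
```

Call:
jog_arm(
  targets="-11 36 0 0 0 0 -1;-11 36 0 0 0 0 -1;-10 34 0 0 0 0 -1;-8 25 0 0 0 0 -1;-5 15 0 0 0 0 -1;-2 7 -8 0 0 0 -1;-1 3 -20 0 0 0 -1;0 0 -22 0 0 0 -1;0 0 -14 0 0 0 -1;0 0 -6 0 0 0 -1",
)

```text
time: 30.8
eef_pos: [0.5345, 0.2942, 0.1331]
tcp_rot: [0.061, 0.998, 0.003, 0.005]
contact_force: [-0.4, 1.1, -2.4]
opening: 0.533
```

```bash
python3 -c "
from look import *
s=st()
x,y,z=s['eef_pos']
look('h3',{'scene':(340,120,460,310)},4,[('honey_jar',[x,y,-.12,z-.0421])])"
```

```text
t 30.8 pos [534.5 294.2 133.1] tiltfix_deg [-0.27  0.53  0.  ] jaw 83.1 F [-0.4  1.1 -2.4] open 0.533
```

View pics/h3.png

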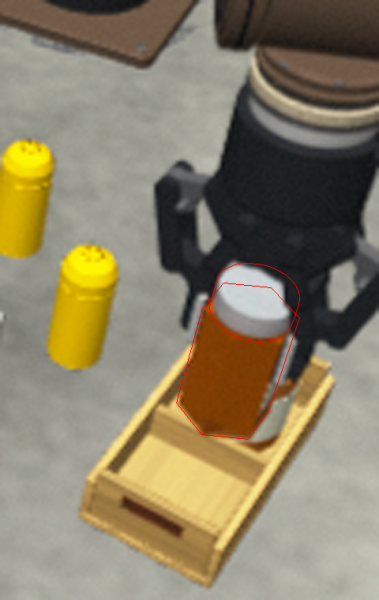

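Call:
jog_arm(
  targets="3 -5 0 -0.3 0.5 0 -1;3 -4 -4 0 0 0 -1;0 0 -12 0 0 0 -1;0 0 -12 0 0 0 -1;0 0 -6 0 0 0 -1",
)

```text
time: 31.27
eef_pos: [0.5441, 0.2824, 0.0994]
tcp_rot: [0.062, 0.998, 0.0, 0.002]
contact_force: [-0.7, -0.8, -2.1]
opening: 0.533
```

```bash
python3 -c "
from look import *
s=st()"
```

```text
t 31.27 pos [544.1 282.4  99.4] tiltfix_deg [0.01 0.27 0.  ] jaw 82.9 F [-0.7 -0.8 -2.1] open 0.533
```

Call:
jog_arm(
  targets="-2 1 -8 0 0.2 0 -1;-1 1 -12 0 0 0 -1;0 0 -10 0 0 0 -1;0 0 -6 0 0 0 -1",
)

```text
time: 31.6
eef_pos: [0.5408, 0.2844, 0.0594]
tcp_rot: [0.063, 0.998, 0.0, 0.0]
contact_force: [-0.3, 0.4, -3.1]
opening: 0.53
```

```bash
python3 -c "
from look import *
s=st()
x,y,z=s['eef_pos']
look('h4',{'scene':(340,120,460,310)},4,[('honey_jar',[x,y,-.12,z-.0421])])"
```

```text
t 31.6 pos [540.8 284.4  59.4] tiltfix_deg [0.   0.04 0.  ] jaw 82.8 F [-0.3  0.4 -3.1] open 0.53
```

View pics/h4.png

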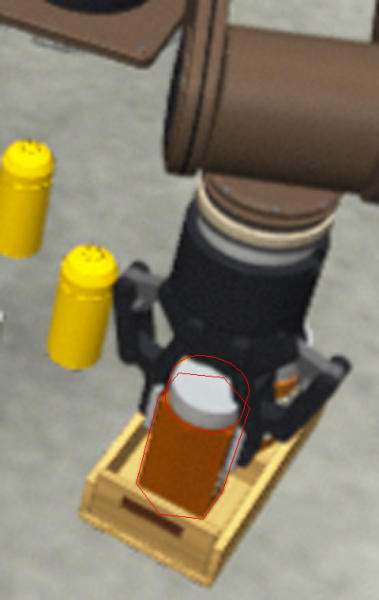

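Call:
jog_arm(
  targets="0 0 -5 0 0 0 -1;0 0 -3 0 0 0 -1;0 0 -2 0 0 0 -1",
)

```text
time: 31.9
eef_pos: [0.5398, 0.2842, 0.05]
tcp_rot: [0.062, 0.998, -0.001, -0.002]
contact_force: [-8.0, -3.4, 14.5]
opening: 0.537
```

Call:
jog_arm(
  targets="0 0 -1 0 0 0 -1",
)

```text
time: 31.98
eef_pos: [0.5404, 0.2845, 0.0503]
tcp_rot: [0.062, 0.998, -0.001, -0.002]
contact_force: [0.2, -0.5, -2.6]
opening: 0.532
```

Call:
jog_arm(
  targets="0 0 -1 0 0 0 -1;0 0 0 0 0 0 0.2;0 0 0 0 0 0 0.6;0 0 0 0 0 0 0.8;0 0 0 0 0 0 0.8;0 0 8 0 0 0 0.8;0 0 18 0 0 0 0.8;0 0 30 0 0 0 0.8;0 0 35 0 0 0 1;0 0 35 0 0 0 1",
)

```text
time: 32.82
eef_pos: [0.5362, 0.283, 0.1728]
tcp_rot: [0.062, 0.998, -0.004, -0.008]
contact_force: [1.0, 0.7, -0.0]
opening: 0.999
```

Call:
jog_arm(
  targets="5 -20 30 0 0 0 1;5 -36 5 0 0 0 1;5 -36 0 0 0 0 1;5 -36 0 0 0 0 1;5 -36 0 0 0 0 1;5 -36 0 0 0 0 1;3 -25 0 0 0 0 1;0 -10 0 0 0 0 1;0 0 0 0 0 0 1",
)

```text
time: 33.57
eef_pos: [0.5754, 0.0413, 0.2326]
tcp_rot: [0.059, 0.998, -0.0, 0.009]
contact_force: [1.1, 0.0, -0.1]
opening: 1.002
```

```bash
python3 -c "
from look import *
s=st()
p=read_camera('scene');cv2.imwrite('pics/f1.png',cv2.resize(p['pixels'],(800,600),interpolation=cv2.INTER_CUBIC))
p=read_camera('top');cv2.imwrite('pics/f2.png',cv2.resize(p['pixels'],(800,600),interpolation=cv2.INTER_CUBIC))"
```

```text
t 33.57 pos [575.4  41.3 232.6] tiltfix_deg [0.09 1.08 0.  ] jaw 83.3 F [ 1.1  0.  -0.1] open 1.002
```

View pics/f1.png

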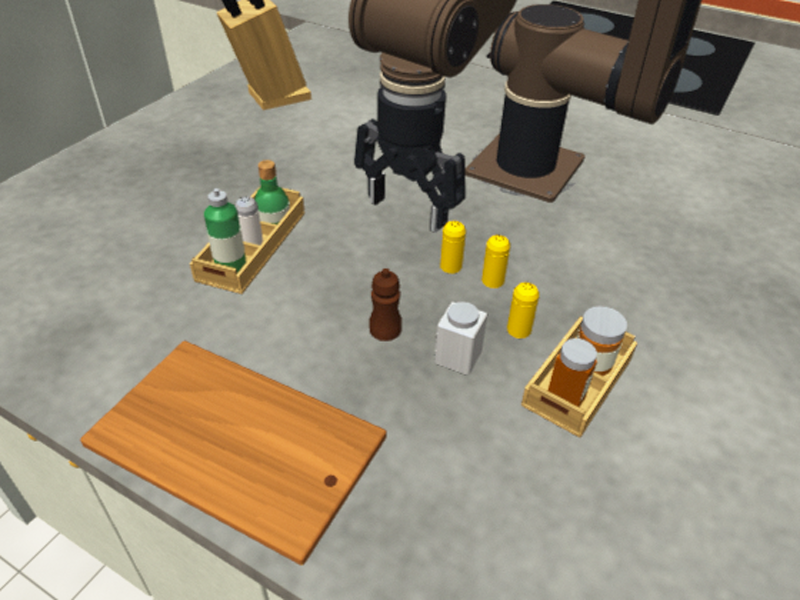

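View pics/f2.png

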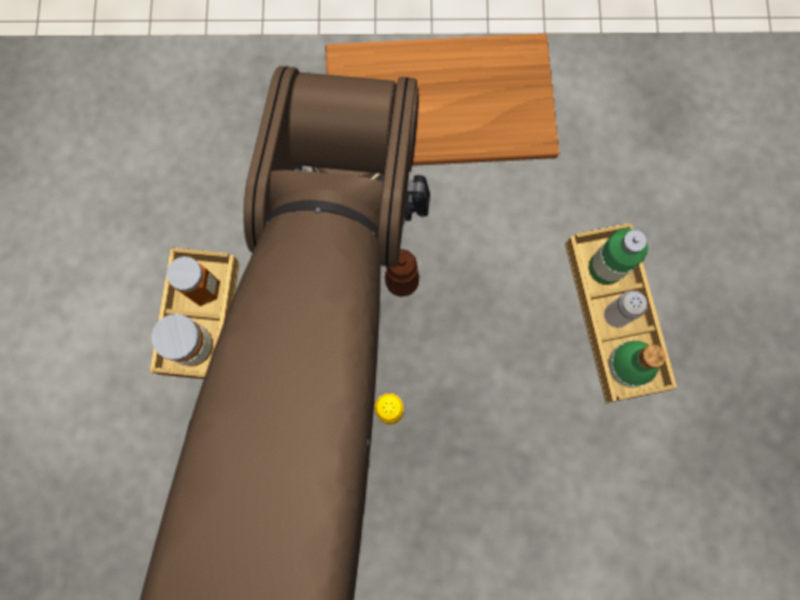

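The final views show oil at top (617,255), salt at (628,305) and vinegar at (635,362), upright in the three dinner bays. Honey at (193,280) and jam at (182,340) stand in the two breakfast bays. Mill, tea tin and the yellow shakers are where they were, and the gripper is clear and still. Handing in.

```bash
python3 -c "
from st import *
print(np.round(st()['dq'],3)); print(sign_off())"
```

```text
t 33.67 pos [575.3  43.4 232.3] tiltfix_deg [0.04 1.06 0.  ] jaw 83.4 F [-0.   0.4 -0.5] open 0.997
[ 0.032  0.005  0.005  0.005 -0.001 -0.   ]
the job is handed in; nothing more can be done
None
```

Both caddies are made up, and I handed the job in at 33.7 s of the 128 s allowed; `sign_off()` gives no verdict.

- **Dinner caddy:** oil stands in the far end bay, the white salt shaker in the middle bay and vinegar in the near end bay.
- **Breakfast caddy:** jam stands in the near bay and honey in the far bay.
- **Setting down:** each piece was lowered until the vertical force and height showed it was on its bay floor. The highest reading was about 20 N, and then I released it.
- **Last pictures:** all five were upright in their bays in both views. The pepper mill, tea tin and yellow shakers looked unmoved in the scene view, though the arm hid some of them from the top camera. The open gripper was well clear of everything.
- **Disagreements:** fast downward moves drifted up to about 15 mm short in height and 5–10 mm sideways, corrected before each release. The model outlines sat about 1 pixel (2 mm) off, in line with the stated calibration. The arm was still drifting very slightly at hand-in (joint speeds up to 0.03 rad/s).

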